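# Press a batch of beech blanks

### The job

Pull the press bed out, put every pale beech blank flat into a pocket of its own, and slide the bed fully in under the head. Pull the lever all the way down so that the platen presses all the blanks at once, hold it there for about a second, then ease the lever slowly back to the top without letting it fly up. Slide the bed fully out again and lay all the pressed blanks flat and side by side in the grey tray, leaving the other things on the bench where they are.

Things in the scene. Friction and masses are not known exactly. Their poses are not given: they have to be found in the camera images.
- press: Blue lever press on a grey base plate (220 x 330 x 15 mm), fixed, but placed and yawed anew each start. Origin on the table under the platen's centre; +x points away from the robot (to the column), +y is the way the bed comes out, z up. Blue column at x 82 to 138 mm; blue head overhangs the platen: x -53 to 138, y -45 to 45, z 135 to 200 mm
- bed (a joint): Slide of the aluminium bed along the press's -y, m: 0 = fully out at its outer stop, clear of the head for loading; 0.16 = fully in at its inner stop, centred under the platen. Starts part way in. Friction about 2.5 N holds it anywhere; nothing latches
- bed_seat (a point): Centre of the bed at the level of the pocket floors, 39 mm above the table; axes as the press's. The bed plate is 134 x 124 mm, its top 6 mm above the pocket floors
- bed_handle (a point): On the axis of the red upright round handle of the bed (20 mm diameter, free height 55 mm, top 92 mm above the table), 15 mm below its top; it stands 130 mm to press +y of the bed's centre
- lever (a joint): Lever hinge about the press's y, rad: 0 = fully up (rest), 0.9 = fully down at its stop. Lowers the platen 54 mm per rad, which presses on seated blanks from about 0.85 on. A return spring pulls it up: about 4 N at the grip at rest, 13 N fully down; let go, it flies up at many rad/s. A return slower than 1.2 rad/s (0.2 m/s at the grip) counts as eased
- lever_grip (a point): Middle of the lever's red round grip bar (20 mm diameter, 95 mm long, lying along the press's y, sticking out to -y from the arm end); 180 mm from the pivot, 45 mm from the arm. It swings down and slightly to the robot: about 281 mm above the table at rest, 129 mm fully down. The point's axes turn with the lever and equal the press's at lever 0
- lever_pivot (a point): Point on the lever's hinge axis in the plane of lever_grip's swing (press x 30, y -115, z 165 mm); axes as the press's
- pocket0 (a point): Centre of the floor of a bed pocket, -31 mm in press x and -30 mm in press y from the bed's centre; pocket 55 mm (along press x) by 35 mm (along y), 6 mm deep, its rim chamfered 2 mm; axes as the press's
- pocket1 (a point): Centre of the floor of a bed pocket, -31 mm in press x and +30 mm in press y from the bed's centre; pocket 55 mm (along press x) by 35 mm (along y), 6 mm deep, its rim chamfered 2 mm; axes as the press's
- pocket2 (a point): Centre of the floor of a bed pocket, +31 mm in press x and -30 mm in press y from the bed's centre; pocket 55 mm (along press x) by 35 mm (along y), 6 mm deep, its rim chamfered 2 mm; axes as the press's
- pocket3 (a point): Centre of the floor of a bed pocket, +31 mm in press x and +30 mm in press y from the bed's centre; pocket 55 mm (along press x) by 35 mm (along y), 6 mm deep, its rim chamfered 2 mm; axes as the press's
- blank0: Pale beech blank, 50 x 30 x 20 mm (its x, y, z), about 45 g, origin at the centre of its underside. Two to four are present; they are all alike and any may go in any pocket
- blank1: Pale beech blank, 50 x 30 x 20 mm (its x, y, z), about 45 g, origin at the centre of its underside. Two to four are present; they are all alike and any may go in any pocket
- blank2: Pale beech blank, 50 x 30 x 20 mm (its x, y, z), about 45 g, origin at the centre of its underside. Two to four are present; they are all alike and any may go in any pocket
- blank3: Pale beech blank, 50 x 30 x 20 mm (its x, y, z), about 45 g, origin at the centre of its underside. Two to four are present; they are all alike and any may go in any pocket
- tray: Loose grey plastic tray, outside 190 x 200 mm (its x, y) and 28 mm high, walls and floor 5 mm, about 0.7 kg, origin at the centre of its underside; for the pressed blanks
- glue: Bystander: white glue bottle with orange cap; leave it where it is
- driftwood: Bystander: grey forked piece of driftwood; leave it where it is
- tape: Bystander: upright-axis roll of paper tape; leave it where it is
- knife: Bystander: red-handled craft knife; leave it where it is
- offcut: Bystander: dark wood offcut plate, 110 x 70 x 12; leave it where it is
- mug: Bystander: white mug; leave it where it is
- platen: Steel press plate, 126 x 108 x 15 mm, hanging on the ram under the blue head; origin at the centre of its underside. 105 mm above the table at rest; sprung, presses with about 15 N when the lever is fully down
Mind the look-alikes: they are no part of the job. What is shaped like the blank3 but pink is not meant.

How it is judged:
By the outcome, as a careful person would: the job done as asked, in the order asked, and still so for the second after the job is handed in, with the robot touching nothing.
Of blank0, blank1, blank2, blank3 only 2 to 4 are there at a start; the rules pass over those that are not, and their reading is None.
At some moment in a run one of blank0, blank1, blank2, blank3, tray may be knocked a few centimetres aside while the robot is not near it.
It also fails if it takes over 210 s, if anything falls off the work surface, if the arm or the gripper's body presses on something with over 40 N, if the wrist force passes 120 N, or if a joint passes its speed limit or range.

### The arm

A 6-joint arm with a two-finger parallel gripper is mounted at the origin on the work surface. World frame = base frame: x ahead of the robot, y to its left, z up, the work surface at z = 0. Lengths are in mm, angles in rad, forces in N, time in s.
With the tool pointing down it reaches from about 350 to 975 mm from the base axis. Payload 7.1 kg.
Tool frame: the origin (TCP) lies midway between the tips of the shut fingers; the grasp point (between the pads) lies 19 mm behind it; z points along the fingers, y is the line along which they close (so a half turn about z gives the same grasp; the last joint's range is limited). The gripper opens to 88 mm and grips with 3 to 60 N. Pads are 20 mm wide; open, the fingers measure 115 mm over their backs; the gripper's body (75 mm by 178 mm) begins 61 mm behind the grasp point.
Start: joints at [1.147, 0.423, 1.63, -0, 1.089, -0.019], TCP at [246.114, 574.485, 222.675] pointing down, gripper open.
Joint ranges: [-3, 3], [-0.9, 2.11], [0.09, 2.58], [-1.31, 4.45], [0.11, 2.69], [-2.54, 2.54]. Speed limits (rad/s): [2.39, 2.39, 3.01, 3.14, 3.14, 3.14].

### API

Orientations are given as a rotation vector (axis times angle).
In Python, from workcell import ctrl gives the robot as it stands. The module is installed in compiled form; this text tells all that it offers.
- The arm moves only by the tool apply_moves, never from a script. Its argument "targets" is a list of rows, each a list of 3 entries, a list of its own where there are three numbers: the opening, from -1 (shut) to 1 (fully open), then the shift along the tool's x, y, z normalised to -1 to 1, where 1 is 5 cm, then the turn, a rotation vector about the tool's x, y, z normalised to -1 to 1, where 1 is 90 degrees. In form: [[jaw, [x, y, z], [wx, wy, wz]], ...]. A call has 1 to 8 rows; each row shifts and turns the commanded pose from where the row before left it, along the tool's axes as they then stand; what a row does not reach is not made up. A row lasts 1/8 s, in which the tool goes at most 62.5 mm and 10.7 degrees, less where a joint would pass 70% of its speed; a pose out of reach is approached as far as the arm can. A call with a number of a shift or a turn outside -1 to 1 is refused whole. A call with a gripper value outside its range is refused whole. The fingers move at their own pace and stop on an object; the grip force is fixed at half the most. Time passes only in rows, so rows that do not move let the fingers close. It gives the time, the measured TCP pose, the force, the opening and the grip force at its end, in the units of the state.
- ctrl.get_obs(): the state, without advancing time (a new reading comes with each control period).
- ctrl.get_image(name): name is "scene" or "side" or "wrist"; returns a dict with "pixels" (480x640x3 uint8, blue, green, red), "camera_matrix" (3x3 intrinsics, pixels), "k1" (the pictures are not rectified: a ray, as slopes to the right and down, at radius r is drawn at 1 + k1 r^2 times it, then the intrinsics apply), "view" (4x4, takes a point from world to camera coordinates); the wrist camera has in their place "hand_eye" (4x4, takes a point from camera to tool coordinates, whose origin is the TCP and whose axes are the flange's). Camera axes: x right, y down, z forward; pixel columns grow to the right and rows downward; lengths in mm; the calibration is good to about 2 mm. A picture is of the moment at which its call begins: read the wrist's pose just before it. There is no depth.
- ctrl.close_job(): hands the job in; it is judged then, once.
Trained networks look in the newest picture that a camera, given by its name, has taken for a name from the list of things; names that differ only in an ending like _2 or _b are one class to them, and where a whole thing is asked for, a point or a joint stands for the part that bears it (a point fixed in the world has none). Each returns a list of dicts, best first, with "score" (0 to 1); they miss things now and then, are a little off and sometimes report something else, mostly with a low value. They report only what shows in the picture. A call takes as long as a camera call. They do not tell look-alikes from the thing itself.
- ctrl.masks_of(label, camera): "region" (480x640 bool, what is visible of it) and "bbox" ([left, top, right, bottom] in pixels, round what is visible of it).
- ctrl.pinpoint(label, camera): "xy" ([column, row] in pixels: a listed point, or the origin of a listed thing).
The state is a dict: "t": time; "qpos": joint angles; "qvel": joint speeds; "joint_torque": joint torques, N m; "ee_pos": TCP position; "orientation": TCP orientation; "ft_force": force on the tool from outside, world axes, zero at the start; "moment": the same for the moment, N m; "width": finger opening in mm; "grasp_force": force on a finger pad.
Only numpy, scipy, OpenCV 4.12 (cv2) and the standard library are available. Lean on these libraries where they do the work, as an engineer would, in place of code of your own. Each camera call takes 0.05 s, during which the arm holds its last target. There are 200 camera calls.

## Working session

There is one attempt and no reset: what is moved stays moved. The work goes in short steps, Python scripts to look and compute and a tool call to move; the robot and the scene stay as the last step left them, time stands still between calls to the robot, and variables do not carry over. Pictures are saved under pics/ and viewed, at most 17 in all, crops included, and the job is handed in when it is done.

Besides the shell and the picture viewer there is one more tool, called after "Emit:" by a JSON object that holds its "op" and its "data". apply_moves: Moves the arm, as the interface text tells. Scaled input: -1 to 1 covers 5 cm each way for a shift and 90 degrees each way for a turn. Its arguments: {"type":"object","properties":{"targets":{"type":"array"}},"required":["targets"]}

```bash
mkdir -p pics; cat > h.py <<'E'
import numpy as np, cv2
from scipy.spatial.transform import Rotation as R
from workcell import ctrl
def obs():
    return ctrl.get_obs()
def cam(name):
    o=obs(); im=ctrl.get_image(name)
    K=np.array(im["camera_matrix"]);k1=im["k1"]
    if name=="wrist":
        T=np.eye(4);T[:3,:3]=R.from_rotvec(o["orientation"]).as_matrix();T[:3,3]=o["ee_pos"]
        C=T@np.array(im["hand_eye"])
    else: C=np.linalg.inv(np.array(im["view"]))
    return dict(px=np.array(im["pixels"]),K=K,k1=k1,C=C,D=np.array([k1,0,0,0,0.]))
def ray(c,uv):
    uv=np.array(uv,float).reshape(-1,1,2)
    p=cv2.undistortPoints(uv,c["K"],c["D"]).reshape(-1,2)
    d=np.c_[p,np.ones(len(p))]@c["C"][:3,:3].T
    return c["C"][:3,3],d
def toz(c,uv,z):
    o,d=ray(c,uv); return o+d*((z-o[2])/d[:,2])[:,None]
def proj(c,P):
    P=np.array(P,float).reshape(-1,3); V=np.linalg.inv(c["C"])
    return cv2.projectPoints(P,cv2.Rodrigues(V[:3,:3])[0],V[:3,3].copy(),c["K"],c["D"])[0].reshape(-1,2)
E
python3 - <<'E'
from h import *
o=obs();print({k:np.round(v,3) for k,v in o.items()})
for n in ["scene","side","wrist"]:
    c=cam(n);cv2.imwrite(f"pics/{n}0.png",c["px"]);print(n,np.round(c["C"],3).tolist(),c["K"].tolist(),c["k1"])
    if n=="wrist":continue
    for l,z in [("blank0",0),("tray",0),("bed_seat",39),("bed_handle",77),("lever_grip",281),("lever_pivot",165),("platen",105),("pocket0",39),("press",0)]:
        for r in ctrl.pinpoint(l,n)[:6]:
            print(n,l,round(r["score"],2),np.round(r["xy"]),np.round(toz(c,r["xy"],z))[0])
E
```

```text
{'t': np.float64(0.0), 'qpos': array([ 1.147,  0.424,  1.631, -0.   ,  1.089, -0.019]), 'qvel': array([-0.001,  0.   ,  0.   , -0.002, -0.001,  0.002]), 'joint_torque': array([ 1.0000e-03, -5.4465e+01, -2.7366e+01,  6.4000e-02,  2.3000e-02,
       -0.0000e+00]), 'ee_pos': array([245.866, 573.992, 221.89 ]), 'orientation': array([-6.310e-01, -3.077e+00,  2.000e-03]), 'ft_force': array([-0.68 ,  0.296, -1.056]), 'moment': array([-0.025,  0.062,  0.044]), 'grasp_force': np.float64(0.0), 'width': np.float64(88.264)}
scene [[0.695, 0.496, -0.521, 1195.333], [0.719, -0.471, 0.511, -671.756], [0.008, -0.73, -0.683, 1105.761], [0.0, 0.0, 0.0, 1.0]] [[562.5881309891217, 0.0, 325.44401587151344], [0.0, 562.5881309891217, 242.8538984819521], [0.0, 0.0, 1.0]] -0.0596847945873945
scene blank0 0.76 [340. 260.] [432. 135.   0.]
scene blank0 0.73 [209. 339.] [ 401. -289.    0.]
scene blank0 0.52 [312. 278.] [429.  32.   0.]
scene blank0 0.49 [292. 298.] [443. -54.   0.]
scene blank0 0.46 [266. 282.] [352. -69.   0.]
scene tray 0.66 [399. 244.] [503. 304.   0.]
scene bed_handle 0.55 [333. 311.] [593.
[... 817 characters left out ...]
.]
side tray 0.64 [322. 225.] [512. 318.   0.]
side bed_handle 0.57 [363. 298.] [590. -54.  77.]
side lever_grip 0.74 [357. 361.] [ 521. -364.  281.]
side lever_pivot 0.71 [416. 384.] [ 651. -355.  165.]
side platen 0.6 [385. 353.] [ 614. -241.  105.]
side platen 0.47 [297. 269.] [421.  31. 105.]
side pocket0 0.94 [359. 341.] [ 569. -162.   39.]
side pocket0 0.58 [385. 352.] [ 629. -197.   39.]
side press 0.78 [376. 378.] [ 603. -246.    0.]
wrist [[0.393, 0.879, 0.268, 172.352], [0.919, -0.376, -0.115, 606.8], [-0.0, 0.292, -0.957, 384.433], [0.0, 0.0, 0.0, 1.0]] [[419.6692635669763, 0.0, 323.7760646577618], [0.0, 419.6692635669763, 242.77805339501697], [0.0, 0.0, 1.0]] 0.027830846238204133
```

View pics/scene0.png

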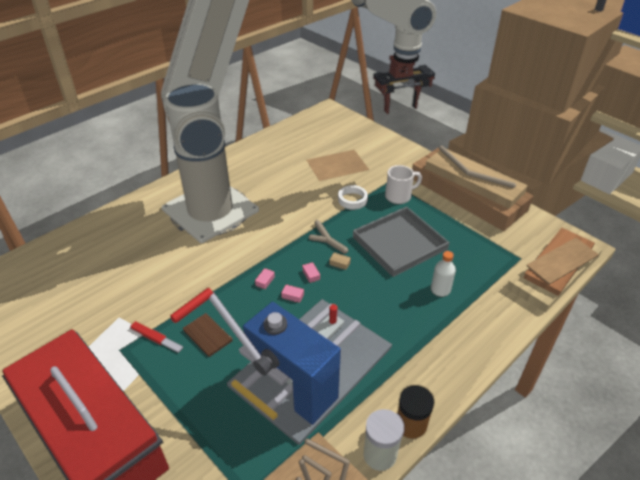

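View pics/side0.png

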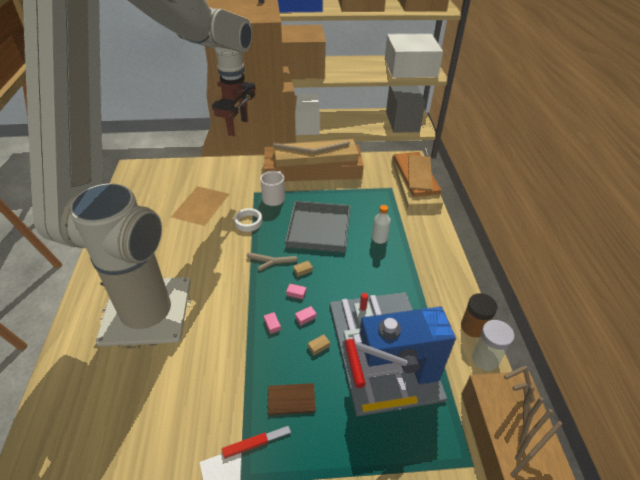

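Candidates for beech blanks: side view (303,269) and (318,345) are tan beech. (296,292), (306,316) and (272,323) are pink look-alikes. The offcut at (291,399) is dark. The scene view shows the first beech at (340,261); the second is hidden behind the lever. I'll get a closer look from above with the wrist camera.

```bash
cat >> h.py <<'E'
def plan(p,ydeg,frm=None):
    """units to reach TCP p with tool y along world angle ydeg (mod 180), tool down"""
    if frm is None:
        o=obs(); q=np.array(o["ee_pos"]); M=R.from_rotvec(o["orientation"]).as_matrix()
        a=np.degrees(np.arctan2(M[1,1],M[0,1]))
    else: q,a=np.array(frm[0],float),frm[1]
    d=(ydeg-a+90)%180-90; a2=np.radians(a+d)
    y=np.array([np.cos(a2),np.sin(a2),0]);z=np.array([0,0,-1.]);x=np.cross(y,z)
    s=np.array(p)-q
    print("turn wz %.3f (a %.1f->%.1f)"%(-d/90,a,a+d),"shift",np.round([s@x/50,s@y/50,s@z/50],3))
    return (np.array(p,float),a+d)
E
python3 -c "
from h import *
plan([510,-90,330],94.4)"
```

```text
turn wz -0.307 (a 66.8->94.4) shift [ -4.243 -13.655  -2.146]
```

Emit:
{"op": "apply_moves", "data": {"targets": [[1,[0,0,-0.7],[0,0,-0.1]],[1,[0,0,-0.7],[0,0,-0.1]],[1,[0,0,-0.7],[0,0,-0.107]],[1,[-0.265,-0.85,0],[0,0,0]],[1,[-0.265,-0.85,0],[0,0,0]],[1,[-0.265,-0.85,0],[0,0,0]],[1,[-0.265,-0.85,0],[0,0,0]],[1,[-0.265,-0.85,0],[0,0,0]]]}}

```text
t: 2.05
ee_pos: [328.9, 366.4, 327.8]
orientation: [-0.122, 3.139, 0.0]
ft_force: [0.6, 0.1, 0.4]
width: 87.5
grasp_force: 0.0
```

Emit:
{"op": "apply_moves", "data": {"targets": [[1,[-0.265,-0.85,0],[0,0,0]],[1,[-0.265,-0.85,0],[0,0,0]],[1,[-0.265,-0.85,0],[0,0,0]],[1,[-0.265,-0.85,0],[0,0,0]],[1,[-0.265,-0.85,0],[0,0,0]],[1,[-0.265,-0.85,0],[0,0,0]],[1,[-0.265,-0.85,0],[0,0,0]],[1,[-0.265,-0.85,0],[0,0,0]]]}}

```text
t: 3.05
ee_pos: [461.0, 35.5, 327.9]
orientation: [-0.121, 3.139, 0.0]
ft_force: [-0.3, 1.1, -0.3]
width: 87.6
grasp_force: 0.0
```

Emit:
{"op": "apply_moves", "data": {"targets": [[1,[-0.265,-0.85,0],[0,0,0]],[1,[-0.265,-0.85,0],[0,0,0]],[1,[-0.265,-0.85,0],[0,0,0]],[1,[0,0,0],[0,0,0]]]}}

```text
t: 3.55
ee_pos: [510.8, -89.3, 327.6]
orientation: [-0.116, 3.139, -0.001]
ft_force: [-0.6, 0.7, -0.8]
width: 88.0
grasp_force: 0.0
```

```bash
python3 - <<'E'
from h import *
c=cam("wrist");cv2.imwrite("pics/w1.png",c["px"]);print(np.round(c["C"],3).tolist())
for l,z in [("blank0",0),("tray",0),("bed_seat",39),("bed_handle",77),("lever_grip",281),("lever_pivot",165),("platen",105),("pocket0",39),("press",0)]:
    for r in ctrl.pinpoint(l,"wrist")[:6]:
        print(l,round(r["score"],2),np.round(r["xy"]),np.round(toz(c,r["xy"],z))[0])
E
```

```text
[[-0.074, 0.954, 0.291, 430.728], [0.997, 0.071, 0.021, -94.309], [-0.001, 0.292, -0.957, 489.304], [0.0, 0.0, 0.0, 1.0]]
blank0 0.7 [517. 137.] [439. 124.   0.]
blank0 0.65 [280. 145.] [ 468. -142.    0.]
blank0 0.65 [444. 109.] [415.  38.   0.]
blank0 0.65 [365. 124.] [437. -48.   0.]
blank0 0.58 [354.  34.] [348. -68.   0.]
bed_seat 0.88 [234. 269.] [ 607. -184.   39.]
bed_seat 0.21 [144.  63.] [ 396. -275.   39.]
bed_handle 0.96 [349. 281.] [596. -56.  77.]
lever_grip 0.7 [146.  64.] [ 415. -177.  281.]
pocket0 0.88 [258. 241.] [ 571. -158.   39.]
pocket0 0.84 [203. 247.] [ 583. -219.   39.]
pocket0 0.71 [516. 137.] [438. 105.  39.]
pocket0 0.68 [267. 291.] [ 630. -146.   39.]
pocket0 0.65 [212. 295.] [ 641. -210.   39.]
press 0.63 [194. 258.] [ 610. -241.   -0.]
```

View pics/w1.png

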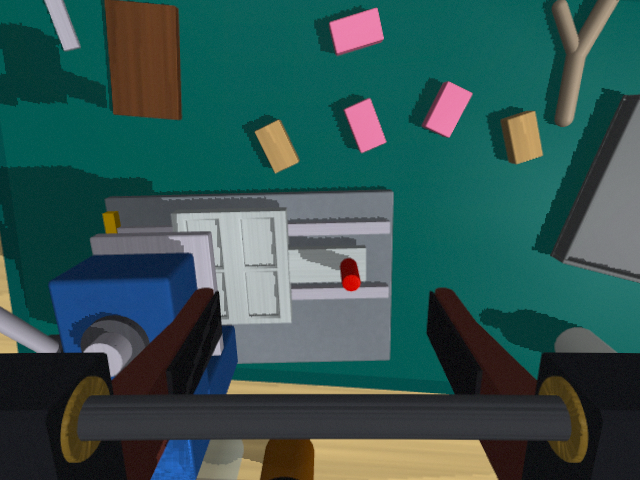

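The image shows beech blanks at (276,146) and (522,137), pink ones at (357,31), (366,126) and (447,108), and the red handle at (350,275). Next I'll measure the press yaw from the edges and crop close on both blanks.

```bash
python3 - <<'E'
from h import *
c=cam("wrist")
f=lambda uv,z:toz(c,uv,z)
def ang(a,b): return np.degrees(np.arctan2(b[1]-a[1],b[0]-a[0]))
P=f([(393,191),(107,199),(389,360)],15); print("plate",P.round(1),ang(P[1],P[0])-90,ang(P[0],P[2]),np.linalg.norm(P[0]-P[2]))
B=f([(287,209),(175,214),(291,322)],45); print("bed",B.round(1),ang(B[1],B[0])-90,ang(B[0],B[2]),np.linalg.norm(B[0]-B[2]))
hsv=cv2.cvtColor(c["px"],cv2.COLOR_BGR2HSV)
for m in ctrl.masks_of("blank0","wrist"):
    r=m["region"]; h=np.median(hsv[r],0); 
    cn=max(cv2.findContours(r.astype(np.uint8),0,1)[0],key=cv2.contourArea)
    w=f(cn.reshape(-1,2),10)[:,:2].astype(np.float32); rr=cv2.minAreaRect(w)
    print(round(m["score"],2),m["bbox"],h,np.round(rr[0]),np.round(rr[1]),round(rr[2],1))
# red handle top
red=((hsv[...,0]<5)|(hsv[...,0]>175))&(hsv[...,1]>200)
ys,xs=np.where(red[250:300,320:380]);print("red",xs.min()+320,xs.max()+320,ys.min()+250,ys.max()+250)
s=[cv2.resize(c["px"][a:a+80,b:b+80],(400,400),interpolation=cv2.INTER_CUBIC) for a,b in[(105,236),(97,482)]]
cv2.imwrite("pics/crop.png",np.hstack(s))
E
```

```text
plate [[ 506.6   -7.1   15. ]
 [ 541.8 -330.8   15. ]
 [ 725.    15.4   15. ]] 6.206499845406739 5.887252950352629 219.51217931894996
bed [[ 530.2 -124.1   45. ]
 [ 545.4 -244.4   45. ]
 [ 665.1 -112.2   45. ]] 7.190812485894185 5.056313139567814 135.37205789528375
0.92 [341.6, 99.3, 380.9, 153.6] [168. 117. 234.] [439. -50.] [52. 32.] 28.9
0.86 [497.7, 112.7, 539.7, 164.4] [ 18. 124. 184.] [440. 123.] [52. 38.] 21.7
0.83 [419.3, 85.6, 470.4, 143.7] [168. 116. 234.] [416.  38.] [35. 54.] 71.6
0.76 [253.0, 119.1, 296.1, 171.2] [ 18. 124. 184.] [ 468. -144.] [51. 33.] 30.3
0.74 [323.5, 8.5, 383.2, 55.0] [168. 114. 235.] [347. -68.] [33. 53.] 18.4
red 338 356 259 290
```

View pics/crop.png

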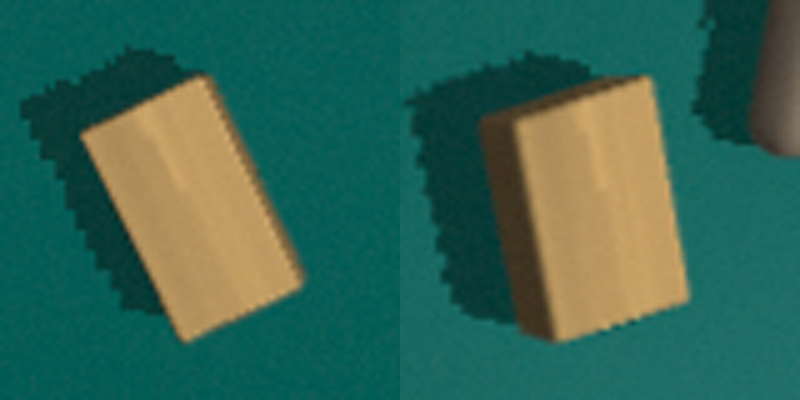

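Both crops show flat beech blanks, long side along the crop's vertical. Press yaw is about 6°. Now the handle: plan a grip with the jaws closing along press x.

```bash
python3 -c "
from h import *
f=plan([592,-53,110],6)
f=plan([592,-53,60],6,f)
f=plan(f[0]+104*np.array([-.1045,.9945,0]),6,f)
print(obs()['qpos'])"
```

```text
turn wz 0.983 (a 94.5->6.0) shift [0.499 1.7   4.356]
turn wz -0.000 (a 6.0->6.0) shift [0. 0. 1.]
turn wz -0.000 (a 6.0->6.0) shift [2.08 0.   0.  ]
[-1.91415519e-01  1.50193405e-01  1.75356335e+00 -1.05332476e-06
  1.23766520e+00 -1.84023718e+00]
```

Emit:
{"op": "apply_moves", "data": {"targets": [[1,[0,0,0],[0,0,0.11]],[1,[0,0,0],[0,0,0.11]],[1,[0,0,0],[0,0,0.11]],[1,[0,0,0],[0,0,0.11]],[1,[0,0,0],[0,0,0.11]],[1,[0,0,0],[0,0,0.11]],[1,[0,0,0],[0,0,0.11]],[1,[0,0,0],[0,0,0.11]]]}}

```text
t: 5.15
ee_pos: [510.1, -87.0, 327.7]
orientation: [-1.914, -2.491, 0.0]
ft_force: [0.3, -0.6, -0.4]
width: 87.6
grasp_force: 0.0
```

Emit:
{"op": "apply_moves", "data": {"targets": [[1,[0,0,0],[0,0,0.103]],[1,[0.125,0.425,0.4],[0,0,0]],[1,[0.125,0.425,0.4],[0,0,0]],[1,[0.125,0.425,0.4],[0,0,0]],[1,[0.125,0.425,0.4],[0,0,0]],[1,[0,0,0.7],[0,0,0]],[1,[0,0,0.7],[0,0,0]],[1,[0,0,0],[0,0,0]]]}}

```text
t: 6.15
ee_pos: [590.1, -53.1, 175.2]
orientation: [-2.1, -2.331, 0.005]
ft_force: [-0.6, 0.0, -0.2]
width: 87.7
grasp_force: 0.0
```

```bash
python3 -c "
from h import *
c=cam('wrist');cv2.imwrite('pics/w2.png',c['px'])
for l in ['bed_handle','bed_handle','bed_seat']:
  for r in ctrl.pinpoint(l,'wrist')[:3]: print(l,r['score'],r['xy'],toz(c,r['xy'],77 if 'h' in l else 39))
f=plan([592,-53,60],6)
"
```

```text
bed_handle 0.73 [325.5, 250.2] [[591.12710217 -56.21471316  77.        ]]
bed_handle 0.73 [325.5, 250.2] [[591.12710217 -56.21471316  77.        ]]
bed_seat 0.58 [330.1, 387.1] [[ 608.71989444 -186.01431066   39.        ]]
turn wz -0.000 (a 6.0->6.0) shift [ 0.013 -0.022  2.389]
```

View pics/w2.png

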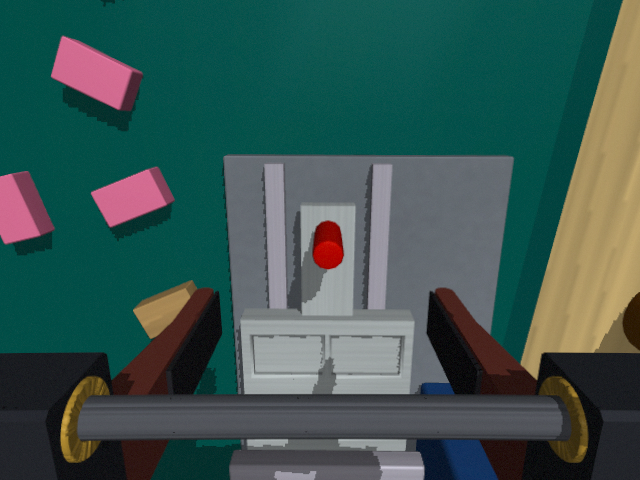

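Handle is at (328,245), which gives (591,-55.5). The plate edge is level in the image, so 6° is confirmed. Descend, grip and pull.

Emit:
{"op": "apply_moves", "data": {"targets": [[1,[-0.02,0,0.6],[0,0,0]],[1,[-0.02,0,0.6],[0,0,0]],[1,[0,0,0.6],[0,0,0]],[1,[0,0,0.5],[0,0,0]],[-1,[0,0,0],[0,0,0]],[-1,[0,0,0],[0,0,0]],[-1,[0,0,0],[0,0,0]],[-1,[0,0,0],[0,0,0]]]}}

```text
t: 7.35
ee_pos: [592.9, -55.4, 63.8]
orientation: [2.102, 2.333, 0.002]
ft_force: [0.3, 0.3, -0.0]
width: 51.5
grasp_force: 0.0
```

Emit:
{"op": "apply_moves", "data": {"targets": [[-1,[0,0,0],[0,0,0]],[-1,[0,0,0],[0,0,0]],[-1,[0.2,0,0],[0,0,0]],[-1,[0.2,0,0],[0,0,0]],[-1,[0.2,0,0],[0,0,0]],[-1,[0.2,0,0],[0,0,0]],[-1,[0.2,0,0],[0,0,0]],[-1,[0,0,0],[0,0,0]]]}}

```text
t: 8.35
ee_pos: [586.9, -4.8, 62.7]
orientation: [-2.101, -2.335, 0.0]
ft_force: [0.1, -0.3, -0.4]
width: 0.2
grasp_force: 0.0
```

Emit:
{"op": "apply_moves", "data": {"targets": [[-1,[0.2,0,0],[0,0,0]],[-1,[0.2,0,0],[0,0,0]],[-1,[0.2,0,0],[0,0,0]],[-1,[0.1,0,0],[0,0,0]],[-1,[0.1,0,0],[0,0,0]],[-1,[0,0,0],[0,0,0]]]}}

```text
t: 9.1
ee_pos: [582.9, 34.4, 62.7]
orientation: [2.102, 2.334, -0.0]
ft_force: [-0.7, -0.0, -0.4]
width: 0.3
grasp_force: 0.0
```

The fingers need about 1 s to close, so I moved too early. I'll go back over the handle with the jaw half open and repeat.

Emit:
{"op": "apply_moves", "data": {"targets": [[0.1,[0,0,0],[0,0,0]],[0.1,[0,0,0],[0,0,0]],[0.1,[0,0,0],[0,0,0]],[0.1,[0,0,0],[0,0,0]],[0.1,[0,0,0],[0,0,0]],[0.1,[-0.6,0,0],[0,0,0]],[0.1,[-0.6,0,0],[0,0,0]],[0.1,[-0.6,0,0],[0,0,0]]]}}

```text
t: 10.1
ee_pos: [592.3, -56.2, 62.7]
orientation: [2.102, 2.334, 0.0]
ft_force: [0.6, 0.3, -0.4]
width: 48.5
grasp_force: 0.0
```

Emit:
{"op": "apply_moves", "data": {"targets": [[-1,[0,0,0],[0,0,0]],[-1,[0,0,0],[0,0,0]],[-1,[0,0,0],[0,0,0]],[-1,[0,0,0],[0,0,0]],[-1,[0,0,0],[0,0,0]],[-1,[0,0,0],[0,0,0]]]}}

```text
t: 10.85
ee_pos: [592.3, -54.9, 62.6]
orientation: [-2.102, -2.334, -0.0]
ft_force: [0.4, 2.9, -0.7]
width: 19.5
grasp_force: 30.0
```

Emit:
{"op": "apply_moves", "data": {"targets": [[-1,[0.25,0,0],[0,0,0]],[-1,[0.25,0,0],[0,0,0]],[-1,[0.25,0,0],[0,0,0]],[-1,[0.25,0,0],[0,0,0]],[-1,[0.25,0,0],[0,0,0]],[-1,[0.25,0,0],[0,0,0]],[-1,[0.25,0,0],[0,0,0]],[-1,[0.1,0,0],[0,0,0]]]}}

```text
t: 11.85
ee_pos: [583.0, 37.8, 62.7]
orientation: [2.101, 2.334, 0.001]
ft_force: [5.4, -2.7, -7.0]
width: 19.6
grasp_force: 30.0
```

Emit:
{"op": "apply_moves", "data": {"targets": [[-1,[0.06,0,0],[0,0,0]],[-1,[0.06,0,0],[0,0,0]],[-1,[0,0,0],[0,0,0]]]}}

```text
t: 12.22
ee_pos: [582.4, 43.5, 62.7]
orientation: [2.102, 2.334, 0.001]
ft_force: [6.2, 0.2, -6.0]
width: 19.5
grasp_force: 30.0
```

Emit:
{"op": "apply_moves", "data": {"targets": [[-1,[0.06,0,0],[0,0,0]],[-1,[0.06,0,0],[0,0,0]],[-1,[0.06,0,0],[0,0,0]],[-1,[0,0,0],[0,0,0]]]}}

```text
t: 12.72
ee_pos: [581.9, 48.7, 62.7]
orientation: [2.098, 2.333, -0.003]
ft_force: [6.6, -21.1, -6.7]
width: 19.5
grasp_force: 30.0
```

Bed is at its stop: handle at (582,48.7), so the press origin is about (612,-240). Back off, release, rise, and compute the blank poses from the top-face corners.

Emit:
{"op": "apply_moves", "data": {"targets": [[-1,[-0.05,0,0],[0,0,0]],[0.2,[0,0,0],[0,0,0]],[0.2,[0,0,0],[0,0,0]],[0.2,[0,0,0],[0,0,0]],[0.2,[0,0,-0.6],[0,0,0]],[0.2,[0,0,-0.8],[0,0,0]],[0.2,[0,0,-0.8],[0,0,0]],[0.2,[0,0,-0.8],[0,0,0]]]}}

```text
t: 13.72
ee_pos: [580.8, 49.4, 214.0]
orientation: [-2.102, -2.334, 0.001]
ft_force: [0.2, 0.1, 0.0]
width: 52.8
grasp_force: 0.0
```

```bash
python3 - <<'E'
from h import *
C=np.array([[-0.074, 0.954, 0.291, 430.728], [0.997, 0.071, 0.021, -94.309], [-0.001, 0.292, -0.957, 489.304], [0.0, 0.0, 0.0, 1.0]])
c=dict(K=np.array([[419.669,0,323.776],[0,419.669,242.778],[0,0,1]]),D=np.array([.02783,0,0,0,0]),C=C)
for n,q in [("A",[(252,131.6),(277.6,120.4),(297,162.4),(273,173.4)]),("B",[(505,121.4),(532.6,112.4),(540,157),(513,165.4)])]:
    w=toz(c,q,20); print(n,w.mean(0),[round(float(np.linalg.norm(w[i]-w[i-1])),1) for i in range(4)],[round(float(np.degrees(np.arctan2(*(w[j]-w[i])[[1,0]]))),1) for i,j in[(0,3),(1,2),(0,1),(3,2)]])
f=plan([430,-180,230],-60)
print(obs()['qpos'])
cw=cam("wrist")
for r in ctrl.pinpoint("bed_handle","wrist")[:2]: print(r["score"],toz(cw,r["xy"],77))
E
```

```text
A [ 468.76047976 -145.1147323    20.        ] [49.4, 30.3, 48.6, 29.5] [29.4, 28.4, 116.8, 118.4]
B [441.24924812 121.18293345  20.        ] [48.7, 29.1, 48.7, 29.3] [21.9, 22.1, 112.1, 112.0]
turn wz 0.733 (a 6.0->-60.0) shift [-4.906  2.464 -0.321]
[ 6.42969017e-02  3.72358891e-01  1.73190070e+00  1.49066545e-04
  1.03791890e+00 -4.01956568e-02]
0.82 [[582.93178531  47.73448855  77.        ]]
```

```bash
python3 - <<'E'
from h import *
f=plan([441,122,130],-68)
f=plan([441,122,9],-68,f)
f=plan([441,122,120],-68,f)
f=plan([623.2,-47.5,120],-84,f)
E
```

```text
turn wz 0.822 (a 6.0->-68.0) shift [-2.104 -2.413  1.747]
turn wz -0.000 (a -68.0->-68.0) shift [0.   0.   2.42]
turn wz -0.000 (a -68.0->-68.0) shift [ 0.    0.   -2.22]
turn wz 0.178 (a -68.0->-84.0) shift [3.27  3.752 0.   ]
```

Emit:
{"op": "apply_moves", "data": {"targets": [[0.4,[0,0,0],[0,0,0.11]],[0.4,[0,0,0],[0,0,0.11]],[0.4,[0,0,0],[0,0,0.11]],[0.4,[0,0,0],[0,0,0.11]],[0.4,[0,0,0],[0,0,0.11]],[0.4,[0,0,0],[0,0,0.11]],[0.4,[0,0,0],[0,0,0.11]],[0.4,[0,0,0],[0,0,0.052]]]}}

```text
t: 14.82
ee_pos: [580.5, 49.2, 211.5]
orientation: [-3.085, -0.594, 0.003]
ft_force: [-0.1, -0.7, 0.2]
width: 61.7
grasp_force: 0.0
```

Emit:
{"op": "apply_moves", "data": {"targets": [[0.4,[-0.42,-0.483,0.1],[0,0,0]],[0.4,[-0.42,-0.483,0.1],[0,0,0]],[0.4,[-0.42,-0.483,0.2],[0,0,0]],[0.4,[-0.42,-0.483,0.6],[0,0,0]],[0.4,[-0.42,-0.483,0.6],[0,0,0]],[0.4,[0,0,0],[0,0,0]]]}}

```text
t: 15.58
ee_pos: [434.6, 121.7, 130.3]
orientation: [3.083, 0.602, -0.011]
ft_force: [0.3, 0.4, 0.7]
width: 61.3
grasp_force: 0.0
```

```bash
cat >> h.py <<'E'
def blanks(c,z=20):
    """beech-coloured top faces at height z: centre, size, long-axis angle"""
    hsv=cv2.cvtColor(c["px"],cv2.COLOR_BGR2HSV)
    m=cv2.inRange(hsv,(14,80,150),(24,170,255)); out=[]
    for cn in cv2.findContours(m,0,1)[0]:
        if cv2.contourArea(cn)<200: continue
        w=toz(c,cn.reshape(-1,2),z)[:,:2].astype(np.float32); (p,s,a)=cv2.minAreaRect(w)
        if s[0]<s[1]: s=s[::-1];a+=90
        if 35<s[0]<65: out.append((np.round(p,1),np.round(s,1),round(a%180,1),np.round(cn.mean((0,1)))))
    return out
E
python3 - <<'E'
from h import *
c=cam("wrist"); cv2.imwrite("pics/w3.png",c["px"])
print(blanks(c))
for r in ctrl.pinpoint("blank0","wrist")[:3]: print(r["score"],r["xy"],toz(c,r["xy"],0))
f=plan([441,122,9],-68)
E
```

```text
[(array([290.4, 267.6]), array([60. , 15.5]), 111.6, array([ 61., 346.])), (array([439.2, 124.2]), array([48.7, 29. ]), 22.1, array([324., 229.]))]
0.9 [323.8, 226.1] [[437.26114529 123.53653921   0.        ]]
0.75 [540.4, 304.9] [[441.76728722 -51.3969587    0.        ]]
0.63 [416.9, 290.4] [[417.26872426  39.78199199   0.        ]]
turn wz 0.000 (a -68.0->-68.0) shift [0.035 0.012 2.473]
```

Emit:
{"op": "apply_moves", "data": {"targets": [[0.4,[0.02,-0.03,0.6],[0,0,0]],[0.4,[0,0,0.6],[0,0,0]],[0.4,[0,0,0.6],[0,0,0]],[0.4,[0,0,0.4],[0,0,0]],[0.4,[0,0,0.23],[0,0,0]],[-1,[0,0,0],[0,0,0]],[-1,[0,0,0],[0,0,0]],[-1,[0,0,0],[0,0,0]]]}}

```text
t: 16.68
ee_pos: [439.8, 123.6, 12.0]
orientation: [-3.084, -0.599, -0.003]
ft_force: [0.6, -1.5, 0.3]
width: 34.9
grasp_force: 0.0
```

Emit:
{"op": "apply_moves", "data": {"targets": [[-1,[0,0,0],[0,0,0]],[-1,[0,0,0],[0,0,0]],[-1,[0,0,0],[0,0,0]]]}}

```text
t: 17.05
ee_pos: [439.6, 123.6, 11.8]
orientation: [-3.084, -0.599, -0.002]
ft_force: [-0.7, -1.5, 7.9]
width: 29.6
grasp_force: 30.0
```

```bash
python3 - <<'E'
from h import *
f=plan([439.6,123.6,130],-68)
f=plan([623.2,-47.5,130],-84,f)
E
```

```text
turn wz -0.000 (a -68.0->-68.0) shift [-1.000e-03 -0.000e+00 -2.363e+00]
turn wz 0.178 (a -68.0->-84.0) shift [3.294 3.787 0.   ]
```

Emit:
{"op": "apply_moves", "data": {"targets": [[-1,[0,0,-0.36],[0,0,0]],[-1,[0,0,-0.5],[0,0,0]],[-1,[0,0,-0.5],[0,0,0]],[-1,[0,0,-0.5],[0,0,0]],[-1,[0,0,-0.5],[0,0,0]],[-1,[0,0,0],[0,0,0.09]],[-1,[0,0,0],[0,0,0.088]]]}}

```text
t: 17.92
ee_pos: [439.2, 123.6, 129.8]
orientation: [-3.137, -0.156, -0.002]
ft_force: [0.1, -0.0, 0.1]
width: 29.6
grasp_force: 30.0
```

Emit:
{"op": "apply_moves", "data": {"targets": [[-1,[0.47,0.54,0],[0,0,0]],[-1,[0.47,0.54,0],[0,0,0]],[-1,[0.47,0.54,0],[0,0,0]],[-1,[0.47,0.54,0],[0,0,0]],[-1,[0.47,0.54,0],[0,0,0]],[-1,[0.47,0.54,0],[0,0,0]],[-1,[0.47,0.54,0],[0,0,0]],[-1,[0,0,0],[0,0,0]]]}}

```text
t: 18.92
ee_pos: [623.8, -48.9, 129.1]
orientation: [3.137, 0.161, 0.002]
ft_force: [-0.2, 0.6, -0.9]
width: 30.0
grasp_force: 30.0
```

```bash
python3 - <<'E'
from h import *
c=cam("wrist"); cv2.imwrite("pics/w4.png",c["px"])
for l,z in [("pocket0",39),("bed_seat",39),("bed_handle",77)]:
  for r in ctrl.pinpoint(l,"wrist")[:4]: print(l,round(r["score"],2),np.round(r["xy"]),toz(c,r["xy"],z).round(1))
f=plan([623.2,-47.5,52],-84)
E
```

```text
pocket0 0.97 [420. 247.] [[ 630.6 -108.    39. ]]
pocket0 0.74 [412. 344.] [[ 562.8 -114.5   39. ]]
pocket0 0.6 [328. 249.] [[623.5 -51.   39. ]]
bed_seat 0.8 [373. 296.] [[594.9 -83.3  39. ]]
bed_seat 0.42 [419. 249.] [[ 629.4 -107.7   39. ]]
bed_handle 0.89 [145. 325.] [[580.4  48.3  77. ]]
turn wz -0.000 (a -84.0->-84.0) shift [0.037 0.021 1.538]
```

View pics/w4.png

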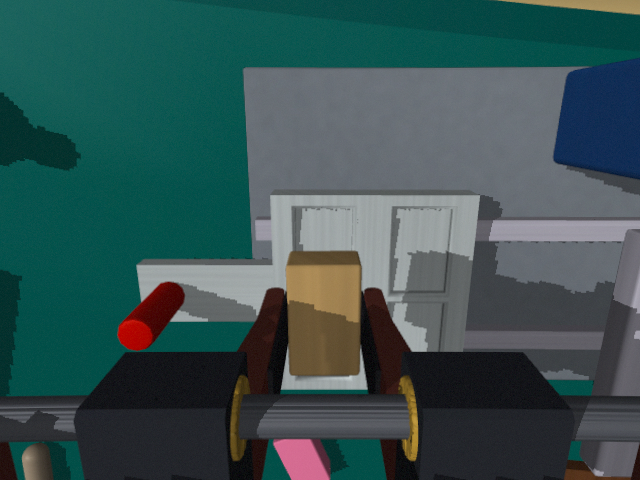

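```bash
python3 - <<'E'
from h import *
c=cam("wrist")
w=toz(c,[(273,196),(477,195.5)],45)[:,:2]; print(w, np.linalg.norm(w[0]-w[1]), np.degrees(np.arctan2(*(w[0]-w[1])[::-1]))-90)
t=np.radians(6);x=np.array([np.cos(t),np.sin(t)]);y=np.array([-x[1],x[0]])
print("bed c",w.mean(0)-67*x, "pocket3",w.mean(0)-67*x+31*x+30*y)
w=toz(c,[(291,206.5),(355,206.5),(390,207),(452,207),(447,294)],45)[:,:2]; print(w.round(1), "pocket2..3 mid y", ((w[0]+w[1])/2-27.5*x).round(1), ((w[2]+w[3])/2-27.5*x).round(1))
# blank bottom near edge/long axis in hand
w=toz(c,[(288,254),(360,253),(357,374),(291,374)],129-12+20+0)[:,:2];print("blank top",w.round(1),w.mean(0))
print(obs()["ee_pos"])
E
```

```text
[[ 652.06555194  -12.54701946]
 [ 664.88679553 -132.13879702]] 120.27708654375108 6.11921646918708
bed c [591.84320675 -79.34631528] pocket3 [619.5375316  -46.27027606]
[[ 646.9  -23.6]
 [ 650.9  -61.6]
 [ 652.8  -82.3]
 [ 656.6 -118.9]
 [ 600.9 -126.6]] pocket2..3 mid y [621.5 -45.5] [ 627.3 -103.5]
blank top [[648.4 -29.2]
 [651.7 -56.8]
 [598.3 -62.5]
 [595.4 -34.8]] [623.42340321 -45.8176273 ]
[621.38486573 -46.60558886 129.03366423]
```

Emit:
{"op": "apply_moves", "data": {"targets": [[-1,[-0.01,0,0.4],[0,0,0]],[-1,[0,0,0.4],[0,0,0]],[-1,[0,0,0.4],[0,0,0]],[-1,[0,0,0.1],[0,0,0]],[-1,[0,0,0],[0,0,0]]]}}

```text
t: 19.8
ee_pos: [621.6, -47.4, 63.4]
orientation: [-3.137, -0.163, 0.002]
ft_force: [-0.4, 0.4, -0.5]
width: 29.5
grasp_force: 30.0
```

```bash
python3 - <<'E'
from h import *
c=cam("wrist"); print(obs()["ee_pos"])
cv2.imwrite("pics/w5.png",cv2.resize(c["px"][150:420,220:490],(600,600),interpolation=cv2.INTER_CUBIC))
E
```

```text
[622.06383411 -47.47816561  64.08394599]
```

View pics/w5.png

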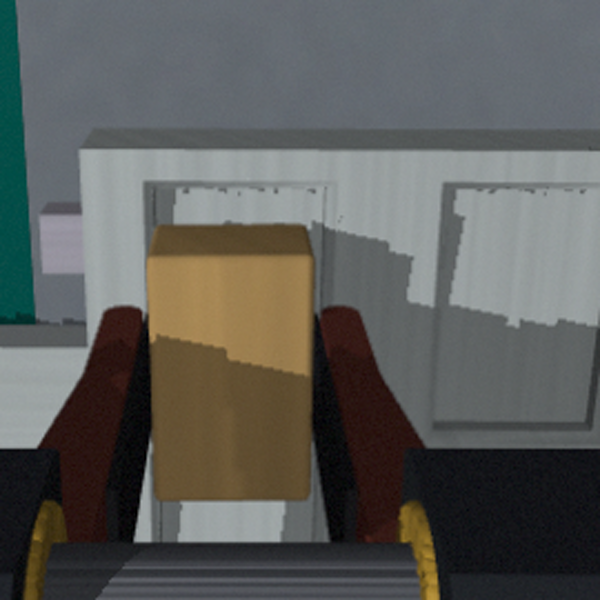

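```bash
python3 - <<'E'
from h import *
c=cam("wrist"); S=lambda l:[(220+.45*u,150+.45*v) for u,v in l]
t=np.radians(6);M=np.array([[np.cos(t),np.sin(t)],[-np.sin(t),np.cos(t)]])
o=np.array(obs()["ee_pos"])[:2]
f=lambda l,z:((toz(c,S(l),z)[:,:2]-o)@M.T).round(1).tolist()
print("blank top face",f([(148,254),(313,254),(309,499),(155,499)],72))
print("blank +x bottom",f([(163,227),(304,227)],52))
print("pocket3 rim +x",f([(145,183),(335,183)],45),"pocket3 -y edge",f([(324,200),(313,540)],45),"+y",f([(145,200),(152,540)],45))
print("pocket2 rim",f([(443,183),(433,432),(590,432)],45),"bed +x edge",f([(81,150),(600,150)],45))
E
```

```text
blank top face [[24.2, 15.2], [24.2, -13.7], [-25.1, -14.1], [-25.1, 15.1]]
blank +x bottom [[22.6, 14.0], [22.6, -13.6]]
pocket3 rim +x [[29.7, 18.0], [29.7, -20.2]] pocket3 -y edge [[26.1, -18.1], [-54.1, -17.9]] +y [[26.1, 18.1], [-54.1, 18.5]]
pocket2 rim [[29.6, -41.9], [-26.7, -43.4], [-26.5, -77.4]] bed +x edge [[36.5, 30.5], [36.4, -72.5]]
```

Blank and pocket agree to about 1 mm. Lower it and release.

Emit:
{"op": "apply_moves", "data": {"targets": [[-1,[0.02,0,0.1],[0,0,0]],[-1,[0,0,0.1],[0,0,0]],[-1,[0,0,0.04],[0,0,0]],[-1,[0,0,0],[0,0,0]]]}}

```text
t: 20.4
ee_pos: [622.7, -47.3, 52.0]
orientation: [-3.137, -0.163, 0.001]
ft_force: [-1.2, -0.3, -0.4]
width: 29.8
grasp_force: 30.0
```

Emit:
{"op": "apply_moves", "data": {"targets": [[-1,[0,0,0.015],[0,0,0]],[0.1,[0,0,0],[0,0,0]],[0.1,[0,0,0],[0,0,0]],[0.1,[0,0,0],[0,0,0]],[0.1,[0,0,-0.3],[0,0,0]],[0.4,[0,0,-0.6],[0,0,0]],[0.4,[0,0,-0.6],[0,0,0]],[0.4,[0,0,0],[0,0,0]]]}}

```text
t: 21.4
ee_pos: [625.0, -47.5, 129.8]
orientation: [3.136, 0.163, 0.009]
ft_force: [-0.6, 0.2, 0.4]
width: 61.3
grasp_force: 0.0
```

```bash
python3 - <<'E'
from h import *
c=cam("wrist"); cv2.imwrite("pics/w6.png",c["px"])
print(blanks(c,59),[b for b in blanks(c,20)])
f=plan([468.5,-144,130],-61)
f=plan([468.5,-144,11],-61,f)
f=plan([468.5,-144,130],-61,f)
f=plan([561.5,-54,130],-84,f)
c=cam("side"); cv2.imwrite("pics/s1.png",c["px"]); print(blanks(c,20))
E
```

```text
[(array([622.1, -42.8]), array([47.8, 21.8]), 6.0, array([317., 260.]))] [(array([608.6, -43.5]), array([55.8, 25.4]), 6.0, array([317., 260.]))]
turn wz -0.256 (a -84.0->-61.0) shift [-3.652  0.184 -0.038]
turn wz -0.000 (a -61.0->-61.0) shift [0.   0.   2.38]
turn wz -0.000 (a -61.0->-61.0) shift [ 0.    0.   -2.38]
turn wz 0.256 (a -61.0->-84.0) shift [ 2.038 -1.596  0.   ]
[]
```

Emit:
{"op": "apply_moves", "data": {"targets": [[0.4,[0,0,0],[0,0,-0.1]],[0.4,[0,0,0],[0,0,-0.1]],[0.4,[0,0,0],[0,0,-0.056]],[0.4,[-0.91,0.046,0],[0,0,0]],[0.4,[-0.91,0.046,0],[0,0,0]],[0.4,[-0.91,0.046,0],[0,0,0]],[0.4,[-0.91,0.046,0],[0,0,0]],[0.4,[0,0,0],[0,0,0]]]}}

```text
t: 22.5
ee_pos: [464.7, -144.1, 125.3]
orientation: [-3.04, -0.782, 0.006]
ft_force: [-0.0, 0.4, -0.2]
width: 61.6
grasp_force: 0.0
```

```bash
python3 - <<'E'
from h import *
c=cam("wrist"); cv2.imwrite("pics/w7.png",c["px"]); print(blanks(c))
for r in ctrl.pinpoint("blank0","wrist")[:3]: print(r["score"],r["xy"],toz(c,r["xy"],0))
b=[x for x in blanks(c) if abs(x[0][0]-468)<60 and abs(x[0][1]+144)<60]
print(obs()["ee_pos"])
if b: plan([b[0][0][0],b[0][0][1],11],b[0][2]+90)
E
```

```text
[(array([278.3,   0.3]), array([48.3, 32.6]), 16.8, array([ 15., 358.])), (array([ 468.1, -143.4]), array([48.9, 28.8]), 28.9, array([327., 235.]))]
0.94 [328.7, 225.7] [[ 470.71397578 -143.74664643    0.        ]]
0.89 [160.3, 315.9] [[348.25746716 -66.98588273   0.        ]]
0.7 [53.8, 167.1] [[416.95616923  37.28168935   0.        ]]
[ 468.22550977 -143.72260164  125.99532432]
turn wz 0.000 (a -61.1->-61.1) shift [ 1.0e-03 -7.0e-03  2.3e+00]
```

Emit:
{"op": "apply_moves", "data": {"targets": [[0.4,[0,-0.01,0.6],[0,0,0]],[0.4,[0,0,0.6],[0,0,0]],[0.4,[0,0,0.5],[0,0,0]],[0.4,[0,0,0.4],[0,0,0]],[0.4,[0,0,0.2],[0,0,0]],[-1,[0,0,0],[0,0,0]],[-1,[0,0,0],[0,0,0]],[-1,[0,0,0],[0,0,0]]]}}

```text
t: 23.6
ee_pos: [468.5, -143.4, 12.1]
orientation: [3.041, 0.787, 0.002]
ft_force: [-0.1, -0.3, 0.3]
width: 35.0
grasp_force: 0.0
```

Emit:
{"op": "apply_moves", "data": {"targets": [[-1,[0,0,0],[0,0,0]],[-1,[0,0,0],[0,0,0]],[-1,[0,0,0],[0,0,0]]]}}

```text
t: 23.98
ee_pos: [468.5, -143.4, 12.1]
orientation: [3.041, 0.786, 0.002]
ft_force: [-0.4, 0.5, 6.8]
width: 29.7
grasp_force: 30.0
```

Emit:
{"op": "apply_moves", "data": {"targets": [[-1,[0,0,-0.36],[0,0,0]],[-1,[0,0,-0.5],[0,0,0]],[-1,[0,0,-0.5],[0,0,0]],[-1,[0,0,-0.5],[0,0,0]],[-1,[0,0,-0.5],[0,0,0]],[-1,[0,0,0],[0,0,0.086]],[-1,[0,0,0],[0,0,0.086]],[-1,[0,0,0],[0,0,0.084]]]}}

```text
t: 24.98
ee_pos: [467.7, -143.2, 129.5]
orientation: [3.138, 0.156, -0.0]
ft_force: [-0.3, 0.2, -0.7]
width: 29.7
grasp_force: 30.0
```

```bash
python3 - <<'E'
from h import *
t=np.radians(6);print(np.array([622.7,-47.3])-62*np.array([np.cos(t),np.sin(t)]))
f=plan([561,-53.8,130],-84)
f=plan([561,-53.8,65],-84,f)
E
```

```text
[561.03964249 -53.78076472]
turn wz -0.003 (a -84.3->-84.0) shift [ 2.044 -1.583 -0.009]
turn wz -0.000 (a -84.0->-84.0) shift [0.  0.  1.3]
```

Emit:
{"op": "apply_moves", "data": {"targets": [[-1,[0.511,-0.396,0],[0,0,0]],[-1,[0.511,-0.396,0],[0,0,0]],[-1,[0.511,-0.396,0],[0,0,0]],[-1,[0.511,-0.396,0],[0,0,0]],[-1,[0,0,0.4],[0,0,0]],[-1,[0,0,0.4],[0,0,0]],[-1,[0,0,0.4],[0,0,0]],[-1,[0,0,0.1],[0,0,0]]]}}

```text
t: 25.98
ee_pos: [560.2, -53.7, 63.2]
orientation: [-3.137, -0.163, 0.004]
ft_force: [-0.0, 0.3, -1.0]
width: 29.7
grasp_force: 30.0
```

```bash
python3 - <<'E'
from h import *
c=cam("wrist"); print(obs()["ee_pos"]); plan([561,-53.8,51.5],-84)
cv2.imwrite("pics/w8.png",cv2.resize(c["px"][150:420,220:490],(600,600),interpolation=cv2.INTER_CUBIC))
E
```

```text
[560.42011817 -53.75589642  63.33278918]
turn wz -0.000 (a -84.0->-84.0) shift [0.011 0.002 0.237]
```

View pics/w8.png

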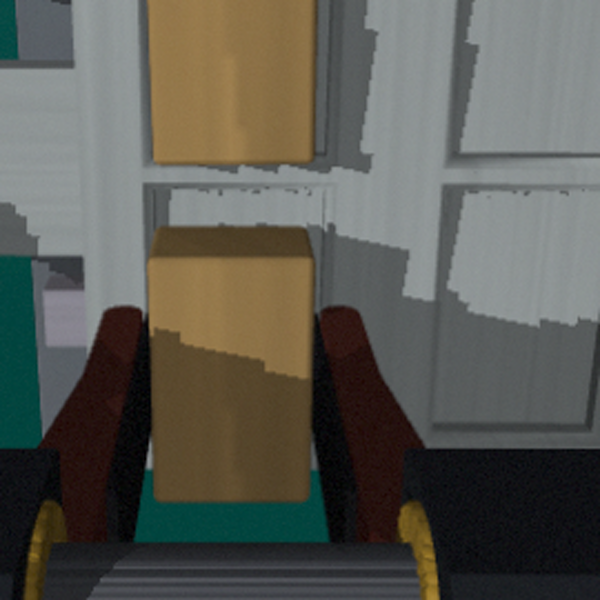

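Same blank-to-pocket offset as for the first (rim at row 185, blank edge at 227), and the first blank is seated at (235,80). Lower and release.

Emit:
{"op": "apply_moves", "data": {"targets": [[-1,[0.02,0,0.1],[0,0,0]],[-1,[0,0,0.1],[0,0,0]],[-1,[0,0,0.03],[0,0,0]],[-1,[0,0,0],[0,0,0]],[0.1,[0,0,0],[0,0,0]],[0.1,[0,0,0],[0,0,0]],[0.1,[0,0,0],[0,0,0]],[0.1,[0,0,-0.3],[0,0,0]]]}}

```text
t: 27.02
ee_pos: [561.4, -53.6, 67.6]
orientation: [-3.137, -0.163, 0.004]
ft_force: [-1.1, 0.4, 0.5]
width: 48.4
grasp_force: 0.0
```

Emit:
{"op": "apply_moves", "data": {"targets": [[0.1,[0,0,-0.7],[0,0,0]],[0.1,[0,0,-0.7],[0,0,0]],[0.1,[0,0,-0.7],[0,0,0]],[0.1,[0,0,-0.7],[0,0,0]],[0.1,[0,0,0],[0,0,0]]]}}

```text
t: 27.65
ee_pos: [564.3, -53.9, 211.8]
orientation: [3.136, 0.163, 0.01]
ft_force: [0.4, -0.4, -0.4]
width: 48.4
grasp_force: 0.0
```

```bash
python3 - <<'E'
from h import *
c=cam("wrist"); cv2.imwrite("pics/w9.png",c["px"])
hs=[r for r in ctrl.pinpoint("bed_handle","wrist")[:2]]
print([toz(c,r["xy"],77).round(1) for r in hs])
f=plan([582,48.5,150],6)
f=plan([582,48.5,62.5],6,f)
print(blanks(c,59))
E
```

```text
[array([[583.6,  48.8,  77. ]])]
turn wz 1.000 (a -84.0->-174.0) shift [-1.991 -0.609  1.168]
turn wz -0.000 (a -174.0->-174.0) shift [0.   0.   1.75]
[(array([317.3, 197.1]), array([39.6,  8.8]), 5.8, array([ 18., 461.])), (array([561.6, -52.3]), array([48.9, 28.1]), 6.6, array([322., 227.])), (array([622.4, -46. ]), array([48. , 28.1]), 6.7, array([322., 146.]))]
```

View pics/w9.png

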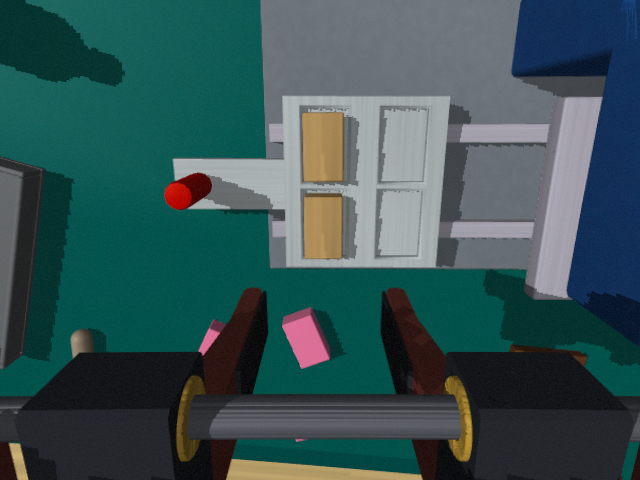

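Both blanks lie flat in the two outer pockets, at (323,147) and (323,227). Now the handle at (185,190).

Emit:
{"op": "apply_moves", "data": {"targets": [[0.2,[0,0,0],[0,0,-0.112]],[0.2,[0,0,0],[0,0,-0.112]],[0.2,[0,0,0],[0,0,-0.112]],[0.2,[0,0,0],[0,0,-0.112]],[0.2,[0,0,0],[0,0,-0.112]],[0.2,[0,0,0],[0,0,-0.112]],[0.2,[0,0,0],[0,0,-0.112]],[0.2,[0,0,0],[0,0,-0.112]]]}}

```text
t: 28.75
ee_pos: [561.2, -53.6, 206.3]
orientation: [-2.278, -2.16, 0.003]
ft_force: [0.6, 0.0, 0.7]
width: 52.4
grasp_force: 0.0
```

Emit:
{"op": "apply_moves", "data": {"targets": [[0.2,[0,0,0],[0,0,-0.104]],[0.2,[0.5,0.15,0.2],[0,0,0]],[0.2,[0.5,0.15,0.2],[0,0,0]],[0.2,[0.5,0.15,0.2],[0,0,0]],[0.2,[0.49,0.16,0.2],[0,0,0]],[0.2,[0,0,0.3],[0,0,0]],[0.2,[0,0,0],[0,0,0]]]}}

```text
t: 29.62
ee_pos: [580.5, 47.9, 150.7]
orientation: [-2.1, -2.332, 0.005]
ft_force: [-0.1, -0.1, 0.8]
width: 52.7
grasp_force: 0.0
```

```bash
python3 - <<'E'
from h import *
c=cam("wrist")
print([toz(c,r["xy"],77).round(1) for r in ctrl.pinpoint("bed_handle","wrist")[:2]])
f=plan([582,48.5,62.5],6)
E
```

```text
[array([[581. ,  47.3,  77. ]])]
turn wz -0.001 (a 5.9->6.0) shift [0.017 0.006 1.798]
```

Emit:
{"op": "apply_moves", "data": {"targets": [[0.2,[0,0,0.6],[0,0,0]],[0.2,[0,0,0.6],[0,0,0]],[0.2,[0,0,0.58],[0,0,0]],[-1,[0,0,0],[0,0,0]],[-1,[0,0,0],[0,0,0]],[-1,[0,0,0],[0,0,0]],[-1,[0,0,0],[0,0,0]],[-1,[0,0,0],[0,0,0]]]}}

```text
t: 30.72
ee_pos: [582.0, 48.3, 65.1]
orientation: [-2.103, -2.334, 0.001]
ft_force: [-2.4, -1.1, 6.6]
width: 19.4
grasp_force: 30.0
```

Emit:
{"op": "apply_moves", "data": {"targets": [[-1,[0,0,0],[0,0,0]],[-1,[-0.1,0,0],[0,0,0]],[-1,[-0.2,0,0],[0,0,0]],[-1,[-0.2,0,0],[0,0,0]],[-1,[-0.2,0,0],[0,0,0]],[-1,[-0.2,0,0],[0,0,0]],[-1,[-0.2,0,0],[0,0,0]],[-1,[-0.2,0,0],[0,0,0]]]}}

```text
t: 31.72
ee_pos: [588.4, -16.1, 65.1]
orientation: [-2.102, -2.333, 0.0]
ft_force: [-5.3, 2.4, 6.1]
width: 19.4
grasp_force: 30.0
```

Emit:
{"op": "apply_moves", "data": {"targets": [[-1,[-0.2,0,0],[0,0,0]],[-1,[-0.2,0,0],[0,0,0]],[-1,[-0.2,0,0],[0,0,0]],[-1,[-0.2,0,0],[0,0,0]],[-1,[-0.2,0,0],[0,0,0]],[-1,[-0.2,0,0],[0,0,0]],[-1,[-0.2,0,0],[0,0,0]],[-1,[-0.2,0,0],[0,0,0]]]}}

```text
t: 32.72
ee_pos: [596.4, -95.7, 65.1]
orientation: [-2.102, -2.333, 0.001]
ft_force: [-5.9, 1.2, 7.6]
width: 19.4
grasp_force: 30.0
```

Emit:
{"op": "apply_moves", "data": {"targets": [[-1,[-0.1,0,0],[0,0,0]],[-1,[-0.06,0,0],[0,0,0]],[-1,[0,0,0],[0,0,0]]]}}

```text
t: 33.1
ee_pos: [597.2, -104.0, 65.1]
orientation: [-2.102, -2.333, 0.002]
ft_force: [-5.8, -1.4, 7.1]
width: 19.0
grasp_force: 30.0
```

Emit:
{"op": "apply_moves", "data": {"targets": [[-1,[-0.06,0,0],[0,0,0]],[-1,[-0.06,0,0],[0,0,0]],[-1,[-0.06,0,0],[0,0,0]],[-1,[0,0,0],[0,0,0]]]}}

```text
t: 33.6
ee_pos: [597.9, -111.0, 65.1]
orientation: [-2.101, -2.331, -0.0]
ft_force: [-6.5, 9.6, 9.3]
width: 19.9
grasp_force: 30.0
```

Emit:
{"op": "apply_moves", "data": {"targets": [[-1,[-0.04,0,0],[0,0,0]],[-1,[0,0,0],[0,0,0]]]}}

```text
t: 33.85
ee_pos: [597.9, -111.1, 65.1]
orientation: [-2.1, -2.329, -0.002]
ft_force: [-5.3, 17.6, 11.0]
width: 19.4
grasp_force: 30.0
```

Emit:
{"op": "apply_moves", "data": {"targets": [[0,[0,0,0],[0,0,0]],[0,[0,0,0],[0,0,0]],[0,[0,0,0],[0,0,0]],[0,[0,0,-0.6],[0,0,0]],[0,[0,0,-0.8],[0,0,0]],[0,[0,0,-0.8],[0,0,0]],[0,[0,0,-0.8],[0,0,0]],[0,[0,0,-0.8],[0,0,0]]]}}

```text
t: 34.85
ee_pos: [599.2, -115.1, 255.3]
orientation: [2.103, 2.333, -0.0]
ft_force: [0.0, 0.2, 0.2]
width: 43.9
grasp_force: 0.0
```

```bash
python3 - <<'E'
from h import *
t=np.radians(6);M=np.array([[np.cos(t),-np.sin(t)],[np.sin(t),np.cos(t)]])
g=np.array([611.8,-239.8])+M@[-107.6,-115]; print("grip pred",g)
f=plan([g[0],g[1],390],6); 
for n in ["side","scene"]:
    c=cam(n); cv2.imwrite(f"pics/{n}2.png",c["px"])
    for l,z in [("lever_grip",281),("bed_handle",77),("lever_pivot",165),("tray",0)]:
        print(n,l,[(round(r["score"],2),toz(c,r["xy"],z).round(1)) for r in ctrl.pinpoint(l,n)[:2]])
E
```

```text
grip pred [ 516.81021733 -365.41728061]
turn wz -0.001 (a 5.9->6.0) shift [-4.807 -2.163 -2.694]
side lever_grip [(0.85, array([[ 524.7, -366.3,  281. ]]))]
side bed_handle [(0.63, array([[ 594.9, -123.7,   77. ]])), (0.53, array([[ 603.4, -266.3,   77. ]]))]
side lever_pivot [(0.6, array([[ 653.8, -353.5,  165. ]]))]
side tray [(0.7, array([[519.2, 256.9,   0. ]]))]
scene lever_grip [(0.85, array([[ 511.3, -354.4,  281. ]]))]
scene bed_handle [(0.58, array([[ 600.6, -112.4,   77. ]]))]
scene lever_pivot [(0.62, array([[ 651.1, -345.9,  165. ]]))]
scene tray []
```

The side view now puts the tray at (519,257), so it may have been knocked; I'll re-measure it later. Next, over the lever grip.

Emit:
{"op": "apply_moves", "data": {"targets": [[0.4,[0,0,-0.9],[0,0,0]],[0.4,[0,0,-0.9],[0,0,0]],[0.4,[0,0,-0.9],[0,0,0]],[0.4,[-0.8,-0.36,0],[0,0,0]],[0.4,[-0.8,-0.36,0],[0,0,0]],[0.4,[-0.8,-0.36,0],[0,0,0]],[0.4,[-0.8,-0.36,0],[0,0,0]],[0.4,[-0.8,-0.36,0],[0,0,0]]]}}

```text
t: 36.35
ee_pos: [530.0, -324.2, 388.2]
orientation: [-2.102, -2.333, 0.0]
ft_force: [0.3, 0.2, 0.5]
width: 61.4
grasp_force: 0.0
```

Emit:
{"op": "apply_moves", "data": {"targets": [[0.4,[-0.8,-0.36,0],[0,0,0]],[0.4,[0,0,0],[0,0,0]]]}}

```text
t: 36.6
ee_pos: [515.7, -366.9, 387.8]
orientation: [-2.106, -2.329, 0.001]
ft_force: [-0.2, -0.5, 0.4]
width: 61.2
grasp_force: 0.0
```

```bash
python3 - <<'E'
from h import *
c=cam("wrist"); cv2.imwrite("pics/w10.png",c["px"])
for l,z in [("lever_grip",281),("bed_handle",77)]:
    print(l,[(round(r["score"],2),np.round(r["xy"]),toz(c,r["xy"],z).round(1)) for r in ctrl.pinpoint(l,"wrist")[:2]])
print(obs()["ee_pos"],obs()["qpos"])
E
```

```text
lever_grip [(0.66, array([323., 242.]), array([[ 515.2, -367.2,  281. ]]))]
bed_handle []
[ 517.02945289 -363.89039814  388.38045663] [-6.32313148e-01  2.98678348e-01  1.42950667e+00  4.38053386e-04
  1.41445268e+00 -7.36637210e-01]
```

View pics/w10.png

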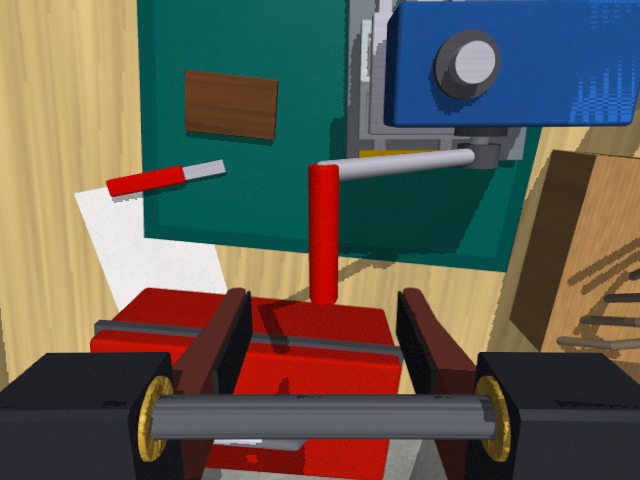

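The red grip bar is centred at (323,235), aligned with the jaws, with the arm at its far end. Check clearance to the red toolbox and compute the arc.

```bash
python3 - <<'E'
from h import *
c=cam("wrist")
for z in (60,120,180): print(z,toz(c,[(250,291),(380,307)],z).round(0)[:,:2].tolist())
plan([516,-366,262],6)
ph=np.arctan2(116,-137.6)+np.arange(0,1.01,.06); ph=np.append(ph[:16],ph[0]+.92)
P=180*np.c_[np.cos(ph),np.sin(ph)]; d=np.diff(P,axis=0)/50
print([(round(a,3),round(-b,3)) for a,b in d])
E
```

```text
60 [[438.0, -505.0], [605.0, -509.0]]
120 [[447.0, -477.0], [593.0, -482.0]]
180 [[455.0, -450.0], [581.0, -454.0]]
turn wz 0.000 (a 6.0->6.0) shift [-0.045 -0.029  2.531]
[(np.float64(-0.134), np.float64(0.169)), (np.float64(-0.124), np.float64(0.177)), (np.float64(-0.113), np.float64(0.184)), (np.float64(-0.102), np.float64(0.191)), (np.float64(-0.09), np.float64(0.196)), (np.float64(-0.078), np.float64(0.201)), (np.float64(-0.066), np.float64(0.206)), (np.float64(-0.054), np.float64(0.209)), (np.float64(-0.041), np.float64(0.212)), (np.float64(-0.028), np.float64(0.214)), (np.float64(-0.015), np.float64(0.215)), (np.float64(-0.002), np.float64(0.216)), (np.float64(0.011), np.float64(0.216)), (np.float64(0.024), np.float64(0.215)), (np.float64(0.036), np.float64(0.213)), (np.float64(0.015), np.float64(0.07))]
```

Emit:
{"op": "apply_moves", "data": {"targets": [[0.4,[-0.03,-0.03,0.6],[0,0,0]],[0.4,[0,0,0.6],[0,0,0]],[0.4,[0,0,0.6],[0,0,0]],[0.4,[0,0,0.5],[0,0,0]],[0.4,[0,0,0.23],[0,0,0]],[-1,[0,0,0],[0,0,0]],[-1,[0,0,0],[0,0,0]],[-1,[0,0,0],[0,0,0]]]}}

```text
t: 37.8
ee_pos: [516.1, -366.5, 263.6]
orientation: [2.102, 2.333, 0.0]
ft_force: [-0.1, -0.4, 0.3]
width: 35.1
grasp_force: 0.0
```

Emit:
{"op": "apply_moves", "data": {"targets": [[-1,[0,0,0],[0,0,0]],[-1,[0,0,0],[0,0,0]],[-1,[0,0,0],[0,0,0]],[-1,[0,0,0],[0,0,0]]]}}

```text
t: 38.3
ee_pos: [515.1, -366.5, 262.9]
orientation: [-2.103, -2.334, 0.001]
ft_force: [-5.1, -0.4, 6.0]
width: 19.4
grasp_force: 30.0
```

Gripped. Pull down along the arc.

Emit:
{"op": "apply_moves", "data": {"targets": [[-1,[0,-0.134,0.169],[0,0,0]],[-1,[0,-0.124,0.177],[0,0,0]],[-1,[0,-0.113,0.184],[0,0,0]],[-1,[0,-0.102,0.191],[0,0,0]],[-1,[0,-0.09,0.196],[0,0,0]],[-1,[0,-0.078,0.201],[0,0,0]],[-1,[0,-0.066,0.206],[0,0,0]],[-1,[0,-0.054,0.209],[0,0,0]]]}}

```text
t: 39.3
ee_pos: [478.6, -370.2, 186.7]
orientation: [2.102, 2.332, 0.002]
ft_force: [-1.0, 4.1, 8.0]
width: 19.4
grasp_force: 30.0
```

Emit:
{"op": "apply_moves", "data": {"targets": [[-1,[0,-0.041,0.212],[0,0,0]],[-1,[0,-0.028,0.214],[0,0,0]],[-1,[0,-0.015,0.215],[0,0,0]],[-1,[0,-0.002,0.216],[0,0,0]],[-1,[0,0.011,0.216],[0,0,0]],[-1,[0,0.024,0.215],[0,0,0]]]}}

```text
t: 40.05
ee_pos: [474.1, -370.6, 121.5]
orientation: [-2.102, -2.333, 0.002]
ft_force: [-8.5, -0.3, 8.5]
width: 19.1
grasp_force: 30.0
```

Emit:
{"op": "apply_moves", "data": {"targets": [[-1,[0,0.03,0.15],[0,0,0]],[-1,[0,0.02,0.07],[0,0,0]],[-1,[0,0.01,0.05],[0,0,0]],[-1,[0,0,0],[0,0,0]]]}}

```text
t: 40.55
ee_pos: [475.8, -370.3, 107.9]
orientation: [-2.1, -2.332, 0.003]
ft_force: [-14.3, -1.7, 11.6]
width: 19.1
grasp_force: 30.0
```

Emit:
{"op": "apply_moves", "data": {"targets": [[-1,[0,-0.02,0.05],[0,0,0]],[-1,[0,-0.02,0.05],[0,0,0]],[-1,[0,0,0],[0,0,0]]]}}

```text
t: 40.92
ee_pos: [476.6, -370.4, 104.1]
orientation: [2.103, 2.333, 0.001]
ft_force: [-4.3, 2.3, 13.9]
width: 19.1
grasp_force: 30.0
```

```bash
python3 - <<'E'
from h import *
o=obs();print(o["ee_pos"],o["ft_force"],o["moment"])
c=cam("side"); cv2.imwrite("pics/side3.png",cv2.resize(c["px"][270:430,300:480],(720,640))[:600])
E
```

```text
[ 476.56971213 -370.43290645  104.11097522] [-4.26300015  2.3451253  13.87173909] [ 0.3929865   0.59772399 -0.0217116 ]
```

View pics/side3.png

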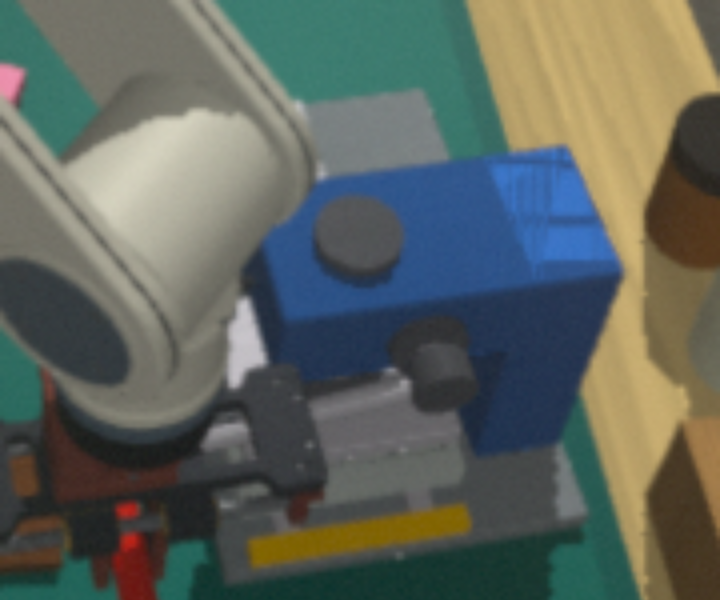

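Emit:
{"op": "apply_moves", "data": {"targets": [[-1,[0,0,0.05],[0,0,0]],[-1,[0,0,0.05],[0,0,0]],[-1,[0,0,0],[0,0,0]]]}}

```text
t: 41.35
ee_pos: [477.0, -370.5, 101.5]
orientation: [2.102, 2.332, 0.001]
ft_force: [-8.6, 8.4, 32.5]
width: 19.2
grasp_force: 30.0
```

```bash
python3 - <<'E'
from h import *
o=obs();c=cam("wrist"); im=c["px"].copy()
T=np.eye(4);T[:3,:3]=R.from_rotvec(o["orientation"]).as_matrix();T[:3,3]=o["ee_pos"]
for off,col in [(19,(255,255,0)),(28,(0,255,0))]:
    for x in (48,-47):
        for y in (-10,10):
            p=T@[x,y,-off,1]; u=proj(c,p[:3])[0]; print(off,x,y,u.round()); cv2.circle(im,tuple(int(v) for v in u),2,col,-1)
cv2.imwrite("pics/w11.png",im)
print(o["ft_force"])
E
```

```text
19 48 -10 [295. 214.]
19 48 10 [353. 214.]
19 -47 -10 [299. 439.]
19 -47 10 [348. 439.]
28 48 -10 [293. 220.]
28 48 10 [354. 220.]
28 -47 -10 [298. 456.]
28 -47 10 [349. 456.]
[-8.55656092  8.44828848 32.46185952]
```

View pics/w11.png

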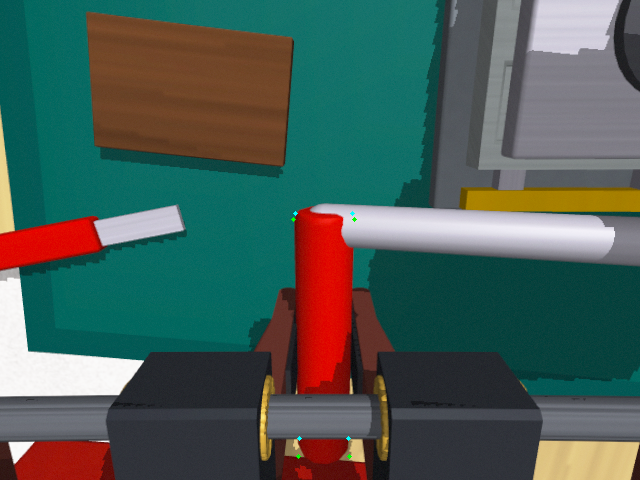

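```bash
python3 - <<'E'
from h import *
c=cam("wrist"); t=np.radians(5.85);x=np.array([np.cos(t),np.sin(t)]);y=np.array([-x[1],x[0]]);O=np.array([611.8,-239.8])
P=lambda a,b,z:proj(c,[*(O+a*x+b*y),z])[0].round(1)
print("bed corner",P(-67,-62,45))
for th in (.75,.8,.85,.9): print(th,"platen bottom",P(-63,-54,105-54*th),"top",P(-63,-54,120-54*th))
for th in (.8,.9):
    a=139.9+np.degrees(th); print("grip arm end",P(30+180*np.cos(np.radians(a)),-67,165+180*np.sin(np.radians(a))))
cv2.imwrite("pics/w12.png",cv2.resize(c["px"][0:240,400:640],(720,720))[:600])
E
```

```text
bed corner [480.  168.6]
0.75 platen bottom [505.8 156.4] top [520.4 159.7]
0.8 platen bottom [503.4 155.8] top [517.6 159. ]
0.85 platen bottom [501.  155.3] top [514.9 158.4]
0.9 platen bottom [498.7 154.8] top [512.2 157.8]
grip arm end [318.5 230.1]
grip arm end [327.2 215.8]
```

View pics/w12.png

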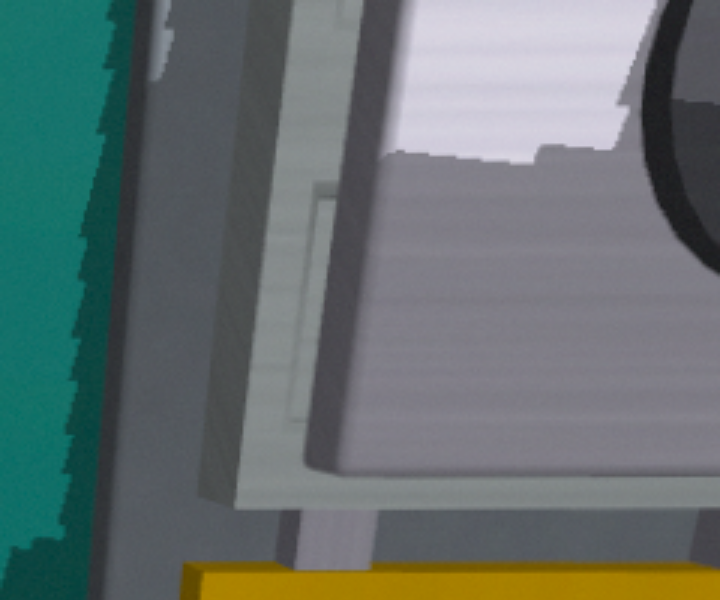

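Bar end and platen pixels match lever 0.9, with the platen resting on the blanks (z 59). Hold, then ease up.

Emit:
{"op": "apply_moves", "data": {"targets": [[-1,[0,0,0],[0,0,0]],[-1,[0,0,0],[0,0,0]],[-1,[0,0,0],[0,0,0]],[-1,[0,0,0],[0,0,0]],[-1,[0,0,0],[0,0,0]],[-1,[0,0.01,-0.06],[0,0,0]],[-1,[0,0.01,-0.06],[0,0,0]],[-1,[0,0.01,-0.07],[0,0,0]]]}}

```text
t: 42.45
ee_pos: [475.8, -370.4, 107.7]
orientation: [-2.1, -2.333, 0.003]
ft_force: [-12.6, -2.7, 7.8]
width: 19.6
grasp_force: 30.0
```

Emit:
{"op": "apply_moves", "data": {"targets": [[-1,[0,-0.015,-0.07],[0,0,0]],[-1,[0,-0.018,-0.107],[0,0,0]],[-1,[0,-0.018,-0.107],[0,0,0]],[-1,[0,-0.024,-0.215],[0,0,0]],[-1,[0,-0.011,-0.216],[0,0,0]],[-1,[0,0.002,-0.216],[0,0,0]],[-1,[0,0.015,-0.215],[0,0,0]],[-1,[0,0.028,-0.214],[0,0,0]]]}}

```text
t: 43.45
ee_pos: [477.9, -370.4, 176.7]
orientation: [2.1, 2.331, 0.004]
ft_force: [9.7, 3.1, 0.9]
width: 19.2
grasp_force: 30.0
```

Emit:
{"op": "apply_moves", "data": {"targets": [[-1,[0,0.041,-0.212],[0,0,0]],[-1,[0,0.054,-0.209],[0,0,0]],[-1,[0,0.066,-0.206],[0,0,0]],[-1,[0,0.078,-0.201],[0,0,0]],[-1,[0,0.09,-0.196],[0,0,0]],[-1,[0,0.102,-0.191],[0,0,0]],[-1,[0,0.113,-0.184],[0,0,0]],[-1,[0,0,0],[0,0,0]]]}}

```text
t: 44.45
ee_pos: [512.7, -366.8, 243.9]
orientation: [2.092, 2.325, 0.017]
ft_force: [44.2, -2.3, -31.9]
width: 19.6
grasp_force: 30.0
```

The pull is radial (too far from the pivot for this height), so relieve it toward +x.

Emit:
{"op": "apply_moves", "data": {"targets": [[-1,[0,0.05,0.02],[0,0,0]],[-1,[0,0.05,0.02],[0,0,0]],[-1,[0,0,0],[0,0,0]]]}}

```text
t: 44.82
ee_pos: [512.2, -366.9, 243.2]
orientation: [2.098, 2.33, 0.007]
ft_force: [17.3, -0.1, -8.9]
width: 19.3
grasp_force: 30.0
```

```bash
python3 - <<'E'
from h import *
o=obs();print(o["ee_pos"],o["ft_force"])
c=cam("wrist");t=np.radians(5.85);x=np.array([np.cos(t),np.sin(t)]);y=np.array([-x[1],x[0]]);O=np.array([611.8,-239.8])
P=lambda a,b,z:proj(c,[*(O+a*x+b*y),z])[0].round(1)
for th in (0,.05,.1,.2):
    a=np.radians(139.9)+th; print(th,"arm end",P(30+180*np.cos(a),-67,165+180*np.sin(a)),"platen corner top",P(-63,-54,120-54*th),"bottom",P(-63,-54,105-54*th))
cv2.imwrite("pics/w13.png",c["px"])
E
```

```text
[ 512.19107004 -366.85593198  243.21147248] [17.26656909 -0.14373112 -8.88339919]
0 arm end [339.6 223.7] platen corner top [396.5 144. ] bottom [392.7 142.5]
0.05 arm end [321.1 218.2] platen corner top [395.8 143.7] bottom [392.1 142.3]
0.1 arm end [305.4 213.1] platen corner top [395.1 143.4] bottom [391.5 142. ]
0.2 arm end [281.4 203.7] platen corner top [393.7 142.9] bottom [390.2 141.5]
```

View pics/w13.png

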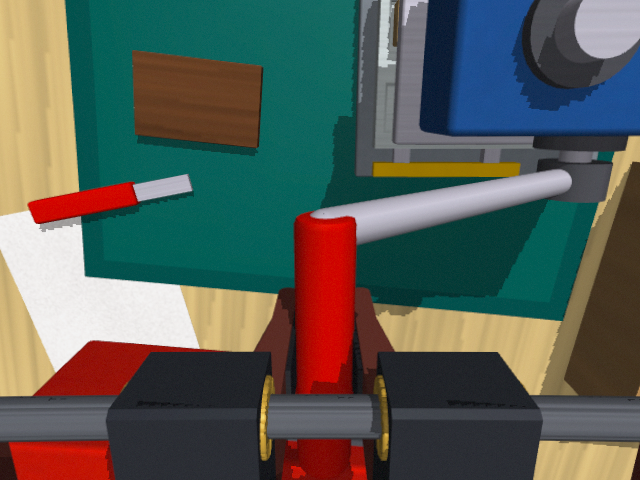

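Emit:
{"op": "apply_moves", "data": {"targets": [[-1,[0,0.06,-0.05],[0,0,0]],[-1,[0,0.06,-0.05],[0,0,0]],[-1,[0,0,0],[0,0,0]]]}}

```text
t: 45.25
ee_pos: [515.1, -366.5, 247.1]
orientation: [2.101, 2.333, 0.002]
ft_force: [7.4, -2.9, -9.9]
width: 18.9
grasp_force: 30.0
```

Emit:
{"op": "apply_moves", "data": {"targets": [[0.4,[0,0,0],[0,0,0]],[0.4,[0,0,0],[0,0,0]],[0.4,[0,0,0],[0,0,0]],[0.4,[0,0,-0.4],[0,0,0]],[0.4,[0,0,-0.7],[0,0,0]],[0.4,[0,0,-0.7],[0,0,0]],[0.4,[0,0,-0.7],[0,0,0]],[0.4,[0,0,-0.3],[0,0,0]]]}}

```text
t: 46.25
ee_pos: [514.1, -366.8, 390.8]
orientation: [2.101, 2.331, 0.001]
ft_force: [-0.2, -0.5, -0.4]
width: 61.5
grasp_force: 0.0
```

```bash
python3 - <<'E'
from h import *
print(obs()["ee_pos"])
c=cam("wrist"); print([(round(r["score"],2),toz(c,r["xy"],281).round(1)) for r in ctrl.pinpoint("lever_grip","wrist")[:2]])
f=plan([598,-111,380],6); plan([598,-111,150],6,f)
E
```

```text
[ 514.07006351 -366.84908436  390.80960261]
[(0.8, array([[ 515.6, -366. ,  281. ]])), (0.32, array([[ 414.1, -333.8,  281. ]]))]
turn wz -0.000 (a 6.0->6.0) shift [4.912 2.205 0.197]
turn wz -0.000 (a 6.0->6.0) shift [0.  0.  4.6]
```

Lever is at rest (grip at 515.6,-366, as before pressing). Back to the bed handle.

Emit:
{"op": "apply_moves", "data": {"targets": [[0.2,[0.82,0.367,0],[0,0,0]],[0.2,[0.82,0.367,0],[0,0,0]],[0.2,[0.82,0.367,0],[0,0,0]],[0.2,[0.82,0.367,0],[0,0,0]],[0.2,[0.82,0.367,0],[0,0,0]],[0.2,[0.82,0.367,0],[0,0,0]],[0.2,[0,0,0.9],[0,0,0]],[0.2,[0,0,0.9],[0,0,0]]]}}

```text
t: 47.35
ee_pos: [597.0, -109.3, 295.7]
orientation: [-2.1, -2.335, 0.001]
ft_force: [0.2, 0.1, 0.2]
width: 52.5
grasp_force: 0.0
```

Emit:
{"op": "apply_moves", "data": {"targets": [[0.2,[0,0,0.9],[0,0,0]],[0.2,[0,0,0.9],[0,0,0]],[0.2,[0,0,0.9],[0,0,0]],[0.2,[0,0,0.3],[0,0,0]],[0.2,[0,0,0],[0,0,0]]]}}

```text
t: 47.98
ee_pos: [596.7, -110.2, 147.1]
orientation: [-2.101, -2.332, 0.002]
ft_force: [-0.4, 0.4, 1.3]
width: 52.9
grasp_force: 0.0
```

```bash
python3 - <<'E'
from h import *
c=cam("wrist"); print([(round(r["score"],2),toz(c,r["xy"],77).round(1)) for r in ctrl.pinpoint("bed_handle","wrist")[:2]])
f=plan([597.8,-111,64],6)
E
```

```text
[(0.63, array([[ 597.2, -112.7,   77. ]]))]
turn wz -0.000 (a 6.0->6.0) shift [-0.008 -0.014  1.711]
```

Emit:
{"op": "apply_moves", "data": {"targets": [[0.2,[-0.01,-0.01,0.6],[0,0,0]],[0.2,[0,0,0.6],[0,0,0]],[0.2,[0,0,0.5],[0,0,0]],[-1,[0,0,0],[0,0,0]],[-1,[0,0,0],[0,0,0]],[-1,[0,0,0],[0,0,0]],[-1,[0,0,0],[0,0,0]],[-1,[0,0,0],[0,0,0]]]}}

```text
t: 49.08
ee_pos: [598.0, -111.0, 64.6]
orientation: [2.102, 2.333, 0.002]
ft_force: [-0.8, 0.9, 7.6]
width: 19.4
grasp_force: 30.0
```

Emit:
{"op": "apply_moves", "data": {"targets": [[-1,[0,0,0],[0,0,0]],[-1,[0.1,0,0],[0,0,0]],[-1,[0.2,0,0],[0,0,0]],[-1,[0.2,0,0],[0,0,0]],[-1,[0.2,0,0],[0,0,0]],[-1,[0.2,0,0],[0,0,0]],[-1,[0.2,0,0],[0,0,0]],[-1,[0.2,0,0],[0,0,0]]]}}

```text
t: 50.08
ee_pos: [591.5, -46.6, 64.7]
orientation: [2.101, 2.332, 0.002]
ft_force: [0.4, -2.4, 6.3]
width: 19.4
grasp_force: 30.0
```

Emit:
{"op": "apply_moves", "data": {"targets": [[-1,[0.2,0,0],[0,0,0]],[-1,[0.2,0,0],[0,0,0]],[-1,[0.2,0,0],[0,0,0]],[-1,[0.2,0,0],[0,0,0]],[-1,[0.2,0,0],[0,0,0]],[-1,[0.2,0,0],[0,0,0]],[-1,[0.2,0,0],[0,0,0]],[-1,[0.2,0,0],[0,0,0]]]}}

```text
t: 51.08
ee_pos: [583.5, 33.2, 64.6]
orientation: [2.101, 2.332, 0.003]
ft_force: [1.6, -2.8, 5.3]
width: 19.6
grasp_force: 30.0
```

Emit:
{"op": "apply_moves", "data": {"targets": [[-1,[0.1,0,0],[0,0,0]],[-1,[0.1,0,0],[0,0,0]],[-1,[0.08,0,0],[0,0,0]],[-1,[0.06,0,0],[0,0,0]],[-1,[0,0,0],[0,0,0]]]}}

```text
t: 51.7
ee_pos: [582.0, 48.3, 64.6]
orientation: [2.099, 2.332, 0.001]
ft_force: [1.6, -11.2, 4.8]
width: 19.0
grasp_force: 30.0
```

Emit:
{"op": "apply_moves", "data": {"targets": [[-1,[0.03,0,0],[0,0,0]],[-1,[-0.03,0,0],[0,0,0]],[0.1,[0,0,0],[0,0,0]],[0.1,[0,0,0],[0,0,0]],[0.1,[0,0,0],[0,0,0]],[0.1,[0,0,-0.7],[0,0,0]],[0.1,[0,0,-0.9],[0,0,0]],[0.1,[0,0,-0.9],[0,0,0]]]}}

```text
t: 52.7
ee_pos: [579.8, 50.5, 189.3]
orientation: [-2.102, -2.334, 0.001]
ft_force: [0.8, -0.7, -0.2]
width: 48.6
grasp_force: 0.0
```

Emit:
{"op": "apply_moves", "data": {"targets": [[0.1,[0,0,-0.5],[0,0,0.112]],[0.1,[0,0,-0.5],[0,0,0.112]],[0.1,[0,0,-0.5],[0,0,0.112]],[0.1,[0,0,-0.5],[0,0,0.112]],[0.1,[0,0,0],[0,0,0.112]],[0.1,[0,0,0],[0,0,0.112]],[0.1,[0,0,0],[0,0,0.112]],[0.1,[0,0,0],[0,0,0.112]]]}}

```text
t: 53.7
ee_pos: [580.0, 50.6, 288.1]
orientation: [-3.114, -0.411, 0.001]
ft_force: [-0.9, -0.6, 0.2]
width: 48.4
grasp_force: 0.0
```

Emit:
{"op": "apply_moves", "data": {"targets": [[0.1,[0,0,0],[0,0,0.104]],[0.1,[-0.5,0,0],[0,0,0]],[0.1,[0,-0.5,0],[0,0,0]],[0.1,[0,0,0],[0,0,0]]]}}

```text
t: 54.2
ee_pos: [552.4, 73.6, 288.3]
orientation: [-3.137, -0.167, 0.0]
ft_force: [0.0, 0.3, 0.6]
width: 48.2
grasp_force: 0.0
```

```bash
python3 - <<'E'
from h import *
print(obs()["ee_pos"])
c=cam("wrist"); cv2.imwrite("pics/w14.png",c["px"])
print(blanks(c,59))
print([(round(r["score"],2),toz(c,r["xy"],77).round(1)) for r in ctrl.pinpoint("bed_handle","wrist")[:2]])
print([(round(r["score"],2),r["xy"],toz(c,r["xy"],0).round(1)) for r in ctrl.pinpoint("tray","wrist")[:2]])
for m in ctrl.masks_of("tray","wrist")[:1]:
    cn=max(cv2.findContours(m["region"].astype(np.uint8),0,1)[0],key=cv2.contourArea)
    print(m["bbox"],cv2.minAreaRect(toz(c,cn.reshape(-1,2),28)[:,:2].astype(np.float32)))
E
```

```text
[552.35687154  73.56307464 288.28189987]
[(array([ 295.2, -299.7]), array([51.3, 11.5]), 5.8, array([629., 460.])), (array([222.2, 385. ]), array([51.3, 10.8]), 6.7, array([ 18., 460.])), (array([316.9, 378.3]), array([36.5, 17.6]), 90.8, array([ 15., 388.])), (array([562.1, -52.3]), array([48.2, 29.6]), 6.0, array([458., 207.])), (array([622.3, -45.9]), array([49. , 29.3]), 6.6, array([464., 141.]))]
[(0.58, array([[580.2,  49.8,  77. ]])), (0.18, array([[570.6, -96. ,  77. ]]))]
[(0.8, [154.7, 218.6], array([[504. , 255.4,   0. ]]))]
[36.6, 100.6, 266.8, 326.0] ((510.926025390625, 253.09451293945312), (202.71731567382812, 195.30099487304688), 79.23872375488281)
```

View pics/w14.png

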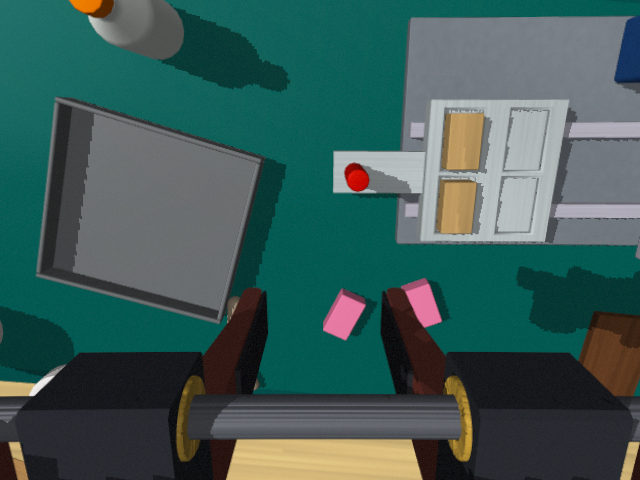

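The image shows the bed out with both blanks seated at (464,141) and (458,207). The tray was shifted: now centred near (150,210), i.e. (511,253), yaw −11°, and empty. Pick the first blank.

```bash
python3 - <<'E'
from h import *
f=plan([561.8,-53.2,150],-84); plan([561.8,-53.2,51.5],-84,f)
f=plan([561.8,-53.2,130],-84,f); g=plan([516.6,282.5,130],-101,f)
f=plan([622.5,-47,150],-84,g); h=plan([505.4,223.5,130],-101,f)
E
```

```text
turn wz -0.000 (a -84.0->-84.0) shift [-0.086  2.512  2.765]
turn wz -0.000 (a -84.0->-84.0) shift [0.   0.   1.97]
turn wz -0.000 (a -84.0->-84.0) shift [0.  0.  0.4]
turn wz 0.189 (a -84.0->-101.0) shift [-2.168 -6.418  0.   ]
turn wz -0.189 (a -101.0->-84.0) shift [ 1.418  6.775 -0.4  ]
turn wz 0.189 (a -84.0->-101.0) shift [-3.331 -4.864  0.4  ]
```

Emit:
{"op": "apply_moves", "data": {"targets": [[0.1,[-0.02,0.628,0.2],[0,0,0]],[0.1,[-0.02,0.628,0.3],[0,0,0]],[0.1,[-0.02,0.628,0.5],[0,0,0]],[0.1,[-0.026,0.628,0.8],[0,0,0]],[0.1,[0,0,0.965],[0,0,0]],[0.1,[0,0,0.8],[0,0,0]],[0.1,[0,0,0.7],[0,0,0]],[0.1,[0,0,0.3],[0,0,0]]]}}

```text
t: 55.4
ee_pos: [560.5, -53.3, 58.1]
orientation: [-3.137, -0.163, 0.005]
ft_force: [-0.2, 0.1, 0.2]
width: 48.7
grasp_force: 0.0
```

Emit:
{"op": "apply_moves", "data": {"targets": [[0.1,[0,0,0.1],[0,0,0]],[0.1,[0,0,0.05],[0,0,0]],[0.1,[0,0,0],[0,0,0]]]}}

```text
t: 55.78
ee_pos: [562.3, -53.0, 53.6]
orientation: [3.137, 0.164, 0.003]
ft_force: [0.4, -0.2, -0.1]
width: 48.0
grasp_force: 0.0
```

Emit:
{"op": "apply_moves", "data": {"targets": [[0.1,[0,0,0.05],[0,0,0]],[-1,[0,0,0],[0,0,0]],[-1,[0,0,0],[0,0,0]],[-1,[0,0,0],[0,0,0]],[-1,[0,0,0],[0,0,0]],[-1,[0,0,-0.2],[0,0,0]],[-1,[0,0,-0.4],[0,0,0]],[-1,[0,0,-0.4],[0,0,0]]]}}

```text
t: 56.78
ee_pos: [561.5, -52.9, 100.9]
orientation: [-3.137, -0.163, 0.0]
ft_force: [0.1, -0.3, -0.8]
width: 29.9
grasp_force: 30.0
```

Emit:
{"op": "apply_moves", "data": {"targets": [[-1,[0,0,-0.6],[0,0,0.063]],[-1,[0,0,-0.2],[0,0,0.063]],[-1,[0,0,0],[0,0,0.063]],[-1,[0,0,0],[0,0,0]]]}}

```text
t: 57.28
ee_pos: [561.6, -52.9, 140.7]
orientation: [3.127, -0.301, 0.001]
ft_force: [-0.0, -0.4, -0.6]
width: 29.9
grasp_force: 30.0
```

```bash
python3 - <<'E'
from h import *
o=obs();print(o["width"],o["grasp_force"])
g=plan([516.6,282.5,140],-101);plan([516.6,282.5,18.5],-101,g)
c=cam("side"); print([(round(r["score"],2),toz(c,r["xy"],0).round(1)) for r in ctrl.pinpoint("tray","side")[:2]])
E
```

```text
29.912627658256707 30.00040054321289
turn wz 0.000 (a -101.0->-101.0) shift [-2.164 -6.412  0.014]
turn wz -0.000 (a -101.0->-101.0) shift [0.   0.   2.43]
[(0.69, array([[586.3,  50.4,   0. ]]))]
```

Emit:
{"op": "apply_moves", "data": {"targets": [[-1,[-0.27,-0.8,0],[0,0,0]],[-1,[-0.27,-0.8,0],[0,0,0]],[-1,[-0.27,-0.8,0],[0,0,0]],[-1,[-0.27,-0.8,0],[0,0,0]],[-1,[-0.27,-0.8,0],[0,0,0]],[-1,[-0.27,-0.8,0],[0,0,0]],[-1,[-0.27,-0.8,0],[0,0,0]],[-1,[-0.27,-0.8,0],[0,0,0]]]}}

```text
t: 58.38
ee_pos: [516.4, 283.2, 139.9]
orientation: [3.127, -0.299, -0.001]
ft_force: [-0.1, -0.5, -0.7]
width: 29.8
grasp_force: 30.0
```

```bash
python3 - <<'E'
from h import *
c=cam("wrist"); print(obs()["ee_pos"])
print([(round(r["score"],2),toz(c,r["xy"],0).round(1)) for r in ctrl.pinpoint("tray","wrist")[:2]])
for m in ctrl.masks_of("tray","wrist")[:1]:
    r=m["region"].astype(np.uint8); cn=np.vstack(cv2.findContours(r,0,1)[0])
    print(m["bbox"],cv2.minAreaRect(toz(c,cn.reshape(-1,2),28)[:,:2].astype(np.float32)))
E
```

```text
[516.28762935 287.49513234 140.19987803]
[(0.73, array([[508.3, 254.1,   0. ]]))]
[210.0, 93.2, 537.0, 363.0] ((510.26544189453125, 255.4462127685547), (199.54544067382812, 188.4598846435547), 79.30934143066406)
```

Tray confirmed where expected. Lower and release.

Emit:
{"op": "apply_moves", "data": {"targets": [[-1,[0,0,0.5],[0,0,0]],[-1,[0,0,0.6],[0,0,0]],[-1,[0,0,0.6],[0,0,0]],[-1,[0,0,0.4],[0,0,0]],[-1,[0,0,0.2],[0,0,0]],[-1,[0,0,0.05],[0,0,0]],[-1,[0,0,0],[0,0,0]]]}}

```text
t: 59.4
ee_pos: [517.4, 282.1, 23.2]
orientation: [-3.126, 0.302, -0.001]
ft_force: [-0.5, -0.2, 0.4]
width: 29.8
grasp_force: 30.0
```

Emit:
{"op": "apply_moves", "data": {"targets": [[-1,[0,0,0.06],[0,0,0]],[-1,[0,0,0.04],[0,0,0]],[-1,[0,0,0],[0,0,0]]]}}

```text
t: 59.78
ee_pos: [516.9, 281.9, 17.6]
orientation: [-3.127, 0.302, -0.0]
ft_force: [0.3, -0.4, -0.5]
width: 29.7
grasp_force: 30.0
```

Emit:
{"op": "apply_moves", "data": {"targets": [[0.1,[0,0,0],[0,0,0]],[0.1,[0,0,0],[0,0,0]],[0.1,[0,0,0],[0,0,0]],[0.1,[0,0,-0.5],[0,0,0]],[0.1,[0,0,-0.8],[0,0,0]],[0.1,[0,0,-0.8],[0,0,0]],[0.1,[0,0,-0.5],[0,0,0]],[0.1,[0,0,0],[0,0,0]]]}}

```text
t: 60.78
ee_pos: [518.1, 282.5, 149.6]
orientation: [-3.125, 0.302, -0.006]
ft_force: [-0.3, 0.7, 0.4]
width: 48.1
grasp_force: 0.0
```

```bash
python3 - <<'E'
from h import *
c=cam("wrist"); print(blanks(c,25))
plan([622.5,-47,150],-84)
E
```

```text
[(array([301.2, 263.2]), array([41.5, 12.4]), 79.6, array([398., 475.])), (array([280.6,  74.2]), array([37.3,  8.4]), 168.5, array([629., 461.])), (array([516.7, 283. ]), array([48.6, 28.9]), 169.0, array([325., 235.])), (array([570.8, 494.1]), array([43.8,  5.2]), 0.6, array([ 11., 217.]))]
turn wz -0.189 (a -101.0->-84.0) shift [ 1.407  6.765 -0.039]
```

First blank flat in tray at (516.7,283). Now the second.

Emit:
{"op": "apply_moves", "data": {"targets": [[0.1,[0,0,0],[0,0,-0.095]],[0.1,[0,0,0],[0,0,-0.094]],[0.1,[0.235,0.845,0],[0,0,0]],[0.1,[0.235,0.845,0],[0,0,0]],[0.1,[0.235,0.845,0],[0,0,0]],[0.1,[0.235,0.845,0],[0,0,0]],[0.1,[0.235,0.845,0],[0,0,0]],[0.1,[0.235,0.845,0],[0,0,0]]]}}

```text
t: 61.82
ee_pos: [612.7, 35.6, 145.5]
orientation: [-3.137, -0.163, 0.005]
ft_force: [-0.3, 0.0, -0.4]
width: 48.2
grasp_force: 0.0
```

Emit:
{"op": "apply_moves", "data": {"targets": [[0.1,[0,0.845,0],[0,0,0]],[0.1,[0,0.845,0],[0,0,0]],[0.1,[0,0,0.6],[0,0,0]],[0.1,[0,0,0.4],[0,0,0]],[0.1,[0,0,0],[0,0,0]]]}}

```text
t: 62.45
ee_pos: [620.0, -46.4, 94.7]
orientation: [-3.136, -0.164, 0.009]
ft_force: [-0.6, 0.2, 0.3]
width: 48.1
grasp_force: 0.0
```

```bash
python3 - <<'E'
from h import *
c=cam("wrist"); print(obs()["ee_pos"],blanks(c,59))
plan([622.5,-47,51.5],-84)
E
```

```text
[621.15672029 -46.32342708  96.1576477 ] [(array([622.1, -43.3]), array([48. , 22.9]), 6.0, array([317., 272.]))]
turn wz 0.000 (a -84.0->-84.0) shift [0.025 0.016 0.893]
```

Emit:
{"op": "apply_moves", "data": {"targets": [[0.1,[0.015,0.015,0.4],[0,0,0]],[0.1,[0,0,0.3],[0,0,0]],[0.1,[0,0,0.17],[0,0,0]],[0.1,[0,0,0],[0,0,0]]]}}

```text
t: 63.0
ee_pos: [622.4, -47.5, 53.2]
orientation: [-3.137, -0.164, 0.002]
ft_force: [0.2, 1.0, 0.2]
width: 48.5
grasp_force: 0.0
```

Emit:
{"op": "apply_moves", "data": {"targets": [[-1,[0,0,0],[0,0,0]],[-1,[0,0,0],[0,0,0]],[-1,[0,0,0],[0,0,0]],[-1,[0,0,0],[0,0,0]],[-1,[0,0,0],[0,0,0]]]}}

```text
t: 63.62
ee_pos: [623.4, -47.7, 54.6]
orientation: [3.137, 0.164, 0.002]
ft_force: [-1.4, 0.6, 5.2]
width: 29.5
grasp_force: 30.0
```

Emit:
{"op": "apply_moves", "data": {"targets": [[-1,[0,0,-0.3],[0,0,0]],[-1,[0,0,-0.5],[0,0,0]],[-1,[0,0,-0.5],[0,0,0]],[-1,[0,0,-0.5],[0,0,0.063]],[-1,[0,0,0],[0,0,0.063]],[-1,[0,0,0],[0,0,0.063]],[-1,[0,0,0],[0,0,0]]]}}

```text
t: 64.5
ee_pos: [622.9, -47.6, 144.7]
orientation: [-3.127, 0.301, -0.0]
ft_force: [-0.0, 0.5, -0.3]
width: 29.8
grasp_force: 30.0
```

```bash
python3 - <<'E'
from h import *
o=obs();print(o["width"],o["grasp_force"])
g=plan([505.6,224,140],-101);plan([505.6,224,18],-101,g)
E
```

```text
29.757036233798168 29.99540001153946
turn wz 0.000 (a -101.0->-101.0) shift [-3.339 -4.884  0.094]
turn wz -0.000 (a -101.0->-101.0) shift [0.   0.   2.44]
```

Emit:
{"op": "apply_moves", "data": {"targets": [[-1,[-0.477,-0.698,0],[0,0,0]],[-1,[-0.477,-0.698,0],[0,0,0]],[-1,[-0.477,-0.698,0],[0,0,0]],[-1,[-0.477,-0.698,0],[0,0,0]],[-1,[-0.477,-0.698,0],[0,0,0]],[-1,[-0.477,-0.698,0],[0,0,0]],[-1,[-0.477,-0.698,0],[0,0,0]],[-1,[0,0,0],[0,0,0]]]}}

```text
t: 65.5
ee_pos: [504.8, 226.2, 144.3]
orientation: [-3.128, 0.293, 0.0]
ft_force: [0.4, 0.6, -1.2]
width: 29.2
grasp_force: 30.0
```

Emit:
{"op": "apply_moves", "data": {"targets": [[-1,[0,0,0.5],[0,0,0]],[-1,[0,0,0.6],[0,0,0]],[-1,[0,0,0.6],[0,0,0]],[-1,[0,0,0.4],[0,0,0]],[-1,[0,0,0.2],[0,0,0]],[-1,[0,0,0.05],[0,0,0]],[-1,[0,0,0],[0,0,0]]]}}

```text
t: 66.38
ee_pos: [506.4, 224.1, 27.1]
orientation: [-3.127, 0.302, -0.001]
ft_force: [-0.8, -1.1, 0.3]
width: 29.3
grasp_force: 30.0
```

Emit:
{"op": "apply_moves", "data": {"targets": [[-1,[0,0,0.06],[0,0,0]],[-1,[0,0,0.04],[0,0,0]],[-1,[0,0,0.02],[0,0,0]],[-1,[0,0,0],[0,0,0]]]}}

```text
t: 66.88
ee_pos: [505.9, 224.2, 20.6]
orientation: [-3.127, 0.302, -0.0]
ft_force: [-0.8, 0.3, -0.7]
width: 29.2
grasp_force: 30.0
```

Emit:
{"op": "apply_moves", "data": {"targets": [[0.1,[0,0,0],[0,0,0]],[0.1,[0,0,0],[0,0,0]],[0.1,[0,0,0],[0,0,0]],[0.1,[0,0,-0.4],[0,0,0]],[0.1,[0,0,-0.8],[0,0,0]],[0.1,[0,0,-0.8],[0,0,0]],[0.1,[0,0,-0.8],[0,0,0]],[0.1,[0,0,-0.8],[0,0,0]]]}}

```text
t: 67.88
ee_pos: [505.8, 224.1, 203.4]
orientation: [-3.126, 0.302, -0.002]
ft_force: [0.6, 1.4, 0.6]
width: 48.0
grasp_force: 0.0
```

Emit:
{"op": "apply_moves", "data": {"targets": [[0.1,[0,0,-0.6],[0,0,0]],[0.1,[0,0,0],[0,0,0]],[0.1,[0,0,0],[0,0,0]]]}}

```text
t: 68.25
ee_pos: [505.3, 223.9, 230.4]
orientation: [3.127, -0.302, -0.001]
ft_force: [-0.7, 0.0, 0.1]
width: 48.1
grasp_force: 0.0
```

```bash
python3 - <<'E'
from h import *
c=cam("wrist"); cv2.imwrite("pics/w15.png",c["px"]); print(blanks(c,25))
print([(round(r["score"],2),toz(c,r["xy"],77).round(1)) for r in ctrl.pinpoint("bed_handle","wrist")[:2]],obs()["ft_force"])
E
```

```text
[(array([176. , -40.7]), array([48.2, 11. ]), 168.8, array([629., 461.])), (array([265.1, 335.7]), array([40.2, 18. ]), 78.7, array([264., 444.])), (array([277.7, -25.1]), array([50.1, 42.4]), 90.5, array([619., 376.])), (array([505.5, 225.2]), array([48.2, 29. ]), 169.0, array([323., 208.])), (array([516.7, 282.7]), array([48.2, 28.8]), 169.0, array([257., 208.]))]
[(0.91, array([[581.6,  49. ,  77. ]]))] [-0.39868453 -0.59136757 -0.95749318]
```

View pics/w15.png

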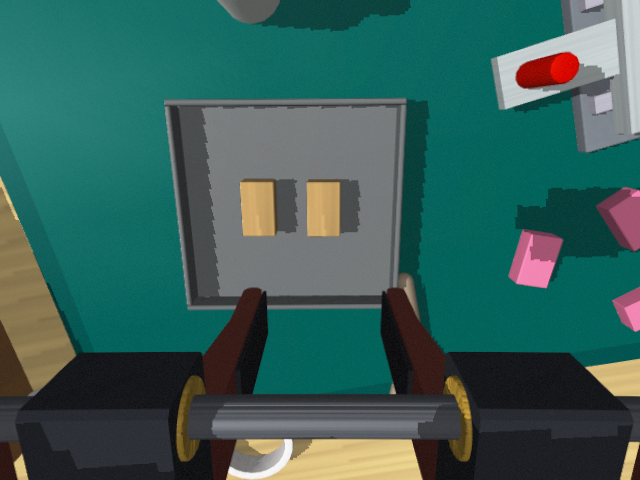

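Both blanks lie flat side by side in the tray, at (258,208) and (323,208). The bed is still fully out, with its handle at (548,70). Hand in.

```bash
python3 -c "
from workcell import ctrl
print(ctrl.close_job())"
```

```text
the job is handed in; nothing more can be done
None
```

I pressed both beech blanks and laid them flat, side by side, in the grey tray; the lever was eased back to the top, the bed is fully out, and the job is handed in, though the hand-in call gave no verdict.

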